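# Take down the caddy and load the solvent cans

### The job

Take the steel caddy off the board: slide it up until the stud heads sit in the wide ends of its keyholes, lift it off straight away from the board, and stand it in the middle of the cardboard sheet, lined up with the sheet and with its back plate away from the robot. Then load the square solvent cans that are there upright, one after another from the shortest to the tallest, each size into its own pocket (of the four sizes, 95, 110, 124 and 138 mm tall, the shortest belongs in the leftmost pocket and the tallest in the rightmost; the pocket of a missing can stays empty); one can has fallen over and must be stood up. Leave the white pot, the jar and the tape where they are.

Things in the scene. Friction and masses are not known exactly. Their poses are not given: they have to be found in the camera images.
- board: Upright plywood board standing on the table, 360 wide, 200 high, 16 thick; it does not move. Origin: table level under the middle of its width and thickness; z up, x points out of its back, away from the robot; its face, 8 mm in front of the origin, looks to -x. A stud sticks out of the face on the left and on the right.
- stud_left (a point): Where the left stud leaves the board's face: 140 mm above the table, 113 mm left (+y) of the middle; the right stud lies as far to the right. Steel shank 8 mm in diameter, bare for 8 mm, then a round head 16 mm in diameter and 4 mm thick. Axes as the board's.
- caddy_mid (a point): Grey steel caddy (0.6 kg), 294 long (y), 70 deep (x), 120 high over its handle. This point: centre of its underside; x points to its back, y to its left end, z up. It starts hanging on the studs, back plate (5 thick, 54 high, back face at x = +35 mm) against the board's face, underside about 98 mm above the table, drooping up to 4 degrees.
- keyhole_left (a point): Centre of the wide end of the left upright keyhole in the caddy's back plate, 20 mm above its underside, y = +113 mm (right one at -113). Wide end 26 wide, 24 high; above it the narrow part, 11 wide, whose top end rests on the shank. Sliding the caddy straight up 22 mm (+-3) centres the heads; then it comes off straight along the board's -x, clear of the heads after 15 mm.
- caddy_grip (a point): Grasp point of the caddy's upright wooden handle in its middle, between the second and third pocket, 102 mm above the underside and 5 mm behind the caddy's centre, right over its centre of mass. The handle is 14 mm thick along the caddy's y, 36 mm wide along its x, and the wood reaches from 70 to 120 mm above the underside. Axes as the caddy's.
- sheet: Flat sheet of brown cardboard stuck to the table, 380 long (y), 150 deep (x), 4 thick. Origin: centre of its underside; x points away from the robot, y to the left.
- pocket1 (a point): Centre of the floor of pocket 1 of the caddy, the leftmost when its back plate is away from the robot (y = +113 mm from the caddy's middle, 4 mm above its underside). Inside 60 x 60 mm, walls and front 50 and back plate 54 mm above the underside. Axes as the caddy's.
- pocket2 (a point): Centre of the floor of pocket 2 of the caddy, the second from the left when its back plate is away from the robot (y = +47 mm from the caddy's middle, 4 mm above its underside). Inside 60 x 60 mm, walls and front 50 and back plate 54 mm above the underside. Axes as the caddy's.
- pocket3 (a point): Centre of the floor of pocket 3 of the caddy, the third from the left when its back plate is away from the robot (y = -47 mm from the caddy's middle, 4 mm above its underside). Inside 60 x 60 mm, walls and front 50 and back plate 54 mm above the underside. Axes as the caddy's.
- pocket4 (a point): Centre of the floor of pocket 4 of the caddy, the rightmost when its back plate is away from the robot (y = -113 mm from the caddy's middle, 4 mm above its underside). Inside 60 x 60 mm, walls and front 50 and back plate 54 mm above the underside. Axes as the caddy's.
- can1_mid (a point): Centre of a square steel solvent can, 48 x 48 mm and 95 mm tall (shoulder), with a white screw cap 8 mm high on top, about 291 g (varies); z points from its base to its cap. The shortest can size; belongs in pocket 1. Starts standing on the table; may be absent.
- can2_mid (a point): Centre of a square steel solvent can, 48 x 48 mm and 110 mm tall (shoulder), with a white screw cap 8 mm high on top, about 318 g (varies); z points from its base to its cap. The second shortest can size; belongs in pocket 2. It is always there and starts lying on its side.
- can3_mid (a point): Centre of a square steel solvent can, 48 x 48 mm and 124 mm tall (shoulder), with a white screw cap 8 mm high on top, about 343 g (varies); z points from its base to its cap. The second tallest can size; belongs in pocket 3. Starts standing on the table; may be absent.
- can4_mid (a point): Centre of a square steel solvent can, 48 x 48 mm and 138 mm tall (shoulder), with a white screw cap 8 mm high on top, about 368 g (varies); z points from its base to its cap. The tallest can size; belongs in pocket 4. Starts standing on the table; may be absent.
- brushpot: White plastic pot, 84 wide, 75 high, standing on the table; not part of the job. Origin: centre of its underside.
- jar: Lidded jar, 68 wide, 75 high, standing on the table; not part of the job. Origin: centre of its underside.
- tape: Roll of green masking tape, 100 wide, 25 high, lying on the table; not part of the job. Origin: centre of its underside.
Mind the look-alikes: they are no part of the job. Leave any blue or purple look-alike of the part that bears can3_mid alone.

How it is judged:
By the outcome, as a careful person would: the job done as asked, in the order asked, and still so for the second after the job is handed in, with the robot touching nothing.
Of can1, can3, can4 only 2 to 3 are there at a start; the rules pass over those that are not, and their reading is None.
At some moment in a run one of can2 may be knocked a few centimetres aside while the robot is not near it.
It also fails if it takes over 210 s, if anything falls off the work surface, if the arm or the gripper's body presses on something with over 40 N, if the wrist force passes 120 N, or if a joint passes its speed limit or range.

### The arm

A 6-joint arm with a two-finger parallel gripper is mounted at the origin on the work surface. World frame = base frame: x ahead of the robot, y to its left, z up, the work surface at z = 0. Lengths are in mm, angles in rad, forces in N, time in s.
With the tool pointing down it reaches from about 425 to 950 mm from the base axis. Payload 3.5 kg.
Tool frame: the origin (TCP) lies between the finger pads; the fingertips stand 14 mm ahead of it and the grasp point (between the pads) lies 5 mm behind it; z points along the fingers, y is the line along which they close (so a half turn about z gives the same grasp; the last joint's range is limited). The gripper opens to 85 mm and grips with 20 to 120 N. Pads are 22 mm wide; open, the fingers measure 114 mm over their backs; the gripper's body (76 mm by 85 mm) begins 54 mm behind the grasp point. The pads swing forward as they close: fully open they stand 13 mm farther back than shut.
Start: joints at [1.119, 0.286, 1.577, -0, 1.279, -0.15], TCP at [200.6, 644.489, 245.325] pointing down, gripper open.
Joint ranges: [-2.77, 2.77], [-0.9, 2.22], [0.21, 2.48], [-1.53, 4.67], [0.24, 2.81], [-2.84, 2.84]. Speed limits (rad/s): [2.79, 2.79, 3.14, 3.14, 3.14, 3.14].

### API

Orientations are given as [roll, pitch, yaw] about the fixed x, y, z axes, in that order (R = Rz(yaw) Ry(pitch) Rx(roll)).
In Python, from workcell import env gives the robot as it stands. The module is installed in compiled form; this text tells all that it offers.
- The arm moves only by the shell command python3 -m crank 'ROWS' [OPENING] [FORCE]. ROWS is JSON, one flat list of numbers, 6 for each row, row after row: the shift along the world's x, y, z in mm, then the turn, a rotation vector about the world's x, y, z in degrees. A call has 1 to 12 rows; each row is the pose to reach, as a shift and turn from the pose commanded when the call began; what a row does not reach only later rows make up. A row lasts 1/12 s, in which the tool goes at most 41.7 mm and 7.16 degrees, less where a joint would pass 70% of its speed; a pose out of reach is approached as far as the arm can. A call with a gripper value outside its range is refused whole. OPENING is the finger opening in mm, from 0 to 85.4, set as the call begins (- or left out, the last holds). The fingers move at their own pace and stop on an object; FORCE is the grip in N (left out, the last holds). Time passes only in rows, so rows that repeat a pose let the fingers close. It gives the time, the measured TCP pose, the force, the opening and the grip force at its end, in the units of the state.
- env.get_state(): the state, without advancing time (a new reading comes with each control period).
- env.camera(name): name is "scene" or "side" or "wrist"; returns a dict with "frame" (384x512x3 uint8, red, green, blue), "K" (3x3 intrinsics, pixels), "R" (3x3) and "t" (3): a world point X has camera coordinates R X + t. Camera axes: x right, y down, z forward; pixel columns grow to the right and rows downward; lengths in mm; the calibration is good to about 2 mm. The wrist camera is an equidistant fisheye: a pixel r from the principal point sees the ray r / f radians off the axis. A picture is of the moment at which its call begins. There is no depth.
- env.sign_off(): hands the job in; it is judged then, once.
Trained networks look in a picture, given as the dict that the camera call returned (one of the last four; its "shot" number tells which), for a name from the list of things; names that differ only in an ending like _2 or _b are one class to them, and where a whole thing is asked for, a point or a joint stands for the part that bears it (a point fixed in the world has none). Each returns a list of dicts, best first, with "score" (0 to 1); they miss things now and then, are a little off and sometimes report something else, mostly with a low value. They report only what shows in the picture. A call takes as long as a camera call. They do not tell look-alikes from the thing itself.
- env.find_in(picture, thing): "extent" ([centre column, centre row, width, height] in pixels, round what is visible of it).
- env.landmark_of(picture, thing): "at" ([column, row] in pixels: a listed point, or the origin of a listed thing).
The state is a dict: "t": time; "q": joint angles; "joint_velocities": joint speeds; "tau": joint torques, N m; "eef_pos": TCP position; "tcp_rot": TCP orientation; "force": force on the tool from outside, world axes, zero at the start; "moment": the same for the moment, N m; "gripper_width": finger opening in mm; "grasp_force": force on a finger pad.
Only numpy, scipy, OpenCV 4.12 (cv2) and the standard library are available. Lean on these libraries where they do the work, as an engineer would, in place of code of your own. Each camera call takes 0.05 s, during which the arm holds its last target. There are 200 camera calls.

## Working session

There is one attempt and no reset: what is moved stays moved. The work goes in short steps, Python scripts to look and compute and a shell command to move; the robot and the scene stay as the last step left them, time stands still between calls to the robot, and variables do not carry over. Pictures are saved under pics/ and viewed, at most 14 in all, crops included, and the job is handed in when it is done.

```bash
mkdir -p pics; cat > h.py <<'E'
from workcell import env
import numpy as np, cv2
from scipy.spatial.transform import Rotation as Ro
def ray(p,uv):
    K=np.array(p["K"]);R=np.array(p["R"]);t=np.array(p["t"])
    x=(uv[0]-K[0,2])/K[0,0];y=(uv[1]-K[1,2])/K[1,1]
    if p.get("name")=="wrist":
        r=np.hypot(x,y);s=np.sin(r)/r if r>1e-9 else 1
        d=np.array([x*s,y*s,np.cos(r)])
    else: d=np.array([x,y,1.])
    return -R.T@t, R.T@d
def onz(p,uv,z):
    o,d=ray(p,uv);return (o+d*(z-o[2])/d[2]).round(1)
def proj(p,X):
    K=np.array(p["K"]);c=np.array(p["R"])@np.array(X,float)+np.array(p["t"])
    if p.get("name")=="wrist":
        r=np.hypot(c[0],c[1]);th=np.arctan2(r,c[2]);a=c[:2]/r*th
    else: a=c[:2]/c[2]
    return np.array([K[0,0]*a[0]+K[0,2],K[1,1]*a[1]+K[1,2]]).round(1)
def tri(l):
    A=0;b=0
    for p,uv in l:
        o,d=ray(p,uv);d=d/np.linalg.norm(d);M=np.eye(3)-np.outer(d,d);A=A+M;b=b+M@o
    return np.linalg.solve(A,b).round(1)
def cam(n,save=None):
    p=env.camera(n);p["name"]=n
    if save: cv2.imwrite("pics/"+save+".png",cv2.cvtColor(p["frame"],cv2.COLOR_RGB2BGR))
    return p
E
python3 - <<'E'
from h import *
import cv2
P=[cam("scene"),cam("side"),cam("wrist")]
a=np.hstack([P[0]["frame"],P[1]["frame"]]);
cv2.imwrite("pics/a.png",cv2.cvtColor(P[0]["frame"],4));cv2.imwrite("pics/b.png",cv2.cvtColor(P[1]["frame"],4));cv2.imwrite("pics/c.png",cv2.cvtColor(P[2]["frame"],4))
for p in P: print(p["name"],p["K"],-np.array(p["R"]).T@p["t"])
for th in "board stud_left caddy_mid keyhole_left caddy_grip sheet can1_mid can2_mid can3_mid can4_mid brushpot jar tape".split():
    for p in P:
        print(th,p["name"],[(np.round(d["at"]).tolist(),round(d["score"],2)) for d in env.landmark_of(p,th)][:4])
print(env.get_state())
E
```

```text
scene [[438.48006142   0.         252.42904603]
 [  0.         438.48006142 186.26888855]
 [  0.           0.           1.        ]] [1146.30960959 -606.24968154 1285.94913841]
side [[499.58278556   0.         252.89042591]
 [  0.         499.58278556 194.17900426]
 [  0.           0.           1.        ]] [ 181.53963173 -915.90265307 1276.42781201]
wrist [[297.31863964   0.         253.01144934]
 [  0.         297.31863964 191.47789575]
 [  0.           0.           1.        ]] [126.06758133 668.97281424 372.9890641 ]
board scene [([148.0, 265.0], 0.68), ([316.0, 201.0], 0.64)]
board side [([277.0, 329.0], 0.64)]
board wrist []
stud_left scene [([169.0, 263.0], 0.78)]
stud_left side [([312.0, 280.0], 0.79)]
stud_left wrist []
caddy_mid scene [([153.0, 240.0], 0.68)]
caddy_mid side [([269.0, 300.0], 0.86), ([284.0, 291.0], 0.57), ([228.0, 232.0], 0.49)]
caddy_mid wrist []
keyhole_left scene [([173.0, 260.0], 0.8)]
keyhole_left side [([311.0, 286.0], 0.96)]
keyhole_left wrist []
caddy_grip scene [([146.0, 222.0], 0.95)]
caddy_grip side [([264.0, 282.0], 0.8)]
caddy_grip wrist []
she
[... 1037 characters left out ...]
9.0], 0.81)]
tape wrist []
{'t': 2.1, 'q': array([ 1.11900327e+00,  2.86287155e-01,  1.57670377e+00, -1.73774693e-05,
        1.27857434e+00, -1.49988037e-01]), 'joint_velocities': array([ 0.00104899,  0.00143326, -0.00105205,  0.00075038,  0.00046222,
       -0.00046008]), 'tau': array([ 8.66071059e-04, -4.05943573e+01, -2.92934793e+01, -1.24032263e-04,
        5.12005936e-04, -1.44624408e-05]), 'eef_pos': array([200.60313015, 644.49182528, 245.33139679]), 'tcp_rot': array([3.14156806e+00, 2.05468265e-05, 2.83979264e+00]), 'force': array([-0.84429563, -0.20332432,  0.13559624]), 'moment': array([-0.05070264,  0.01311714, -0.01765413]), 'grasp_force': 0.0, 'gripper_width': 85.52833724582243}
```

View pics/a.png

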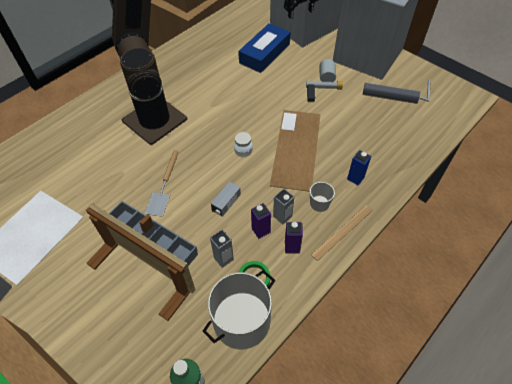

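View pics/b.png

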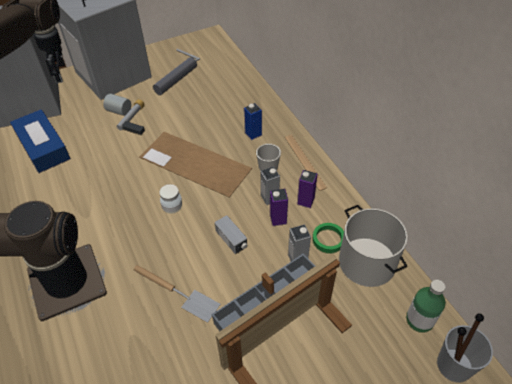

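Scene image: grey standing cans at (284,207) and (222,247), the grey lying can at (226,198). Look-alikes: purple (261,220), purple (293,237) and blue (360,167). Caddy on the board near (150,235), sheet (297,148), jar (243,143), pot (321,195), tape (255,270).

```bash
python3 - <<'E'
from h import *
a=cam("scene");b=cam("side")
A=cv2.resize(a["frame"][165:285,195:345],None,fx=4,fy=4,interpolation=2)
B=cv2.resize(b["frame"][155:275,200:350],None,fx=4,fy=4,interpolation=2)
cv2.imwrite("pics/ca.png",cv2.cvtColor(A,4));cv2.imwrite("pics/cb.png",cv2.cvtColor(B,4))
for n,u,v in [("stud",(169,263),(312,280)),("keyh",(173,260),(311,286)),("grip",(146,222),(264,282)),("can2",(224,200),(229,234)),("jar",(245,151),(170,206)),("caddy",(153,240),(269,300))]:
    print(n,tri([(a,u),(b,v)]))
print("sheet",onz(a,(299,148),0),onz(b,(196,163),0))
for c,p in((a,[(286,110),(320,115),(311,189),(271,184)]),(b,[(171,134),(251,167),(233,192),(140,156)])):
    print([onz(c,u,4) for u in p])
E
```

```text
stud [ 590.9 -390.9  145.3]
keyh [ 585.8 -383.   122.4]
grip [ 465.7 -362.3  191.2]
can2 [489.8 -84.2  25.6]
jar [371.3 138.7 -12.9]
caddy [ 476.4 -368.8  101.6]
sheet [520.8 279.3   0. ] [518.3 271.3   0. ]
[array([355.5, 394.4,   4. ]), array([474.2, 465.2,   4. ]), array([675.1, 160.6,   4. ]), array([556.6,  80.7,   4. ])]
[array([490.4, 447.7,   4. ]), array([680.7, 161.9,   4. ]), array([577.2,  87.2,   4. ]), array([352.1, 391.2,   4. ])]
```

View pics/ca.png

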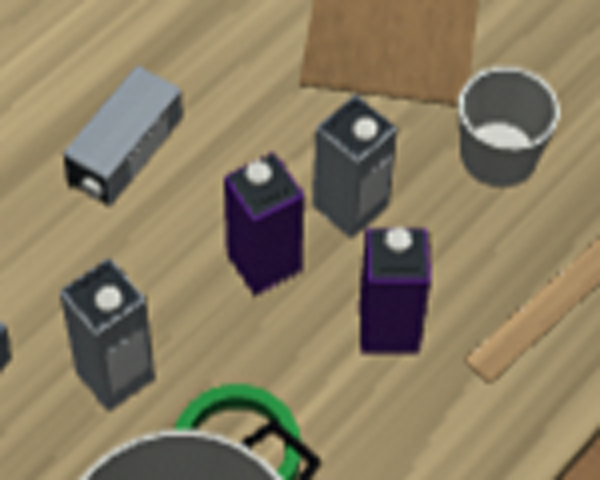

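View pics/cb.png

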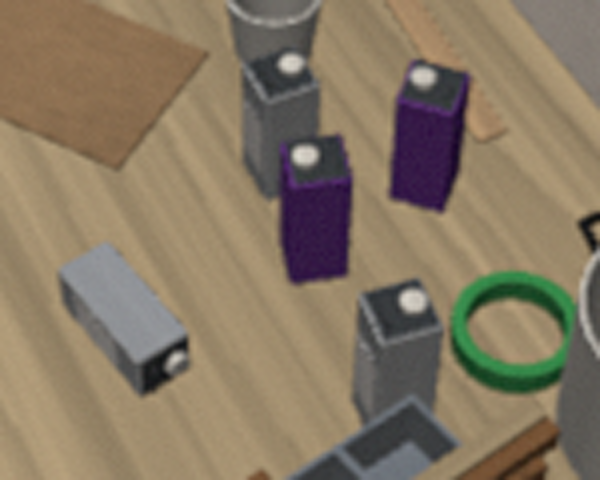

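```bash
python3 - <<'E'
from h import *
a=cam("scene");b=cam("side")
for n,u,v in [("capA",(366,128),(291,63)),("capC",(108,298),(413,300)),("pur1",(258,172),(305,155)),("pur2",(399,239),(423,76)),("capLying",(92,185),(177,360)),
 ("A topcorner back",(357,97),(0,0)),]:
    if v==(0,0): continue
    print(n,tri([(a,(195+u[0]/4,165+u[1]/4)),(b,(200+v[0]/4,155+v[1]/4))]))
f=lambda u:(195+u[0]/4,165+u[1]/4); g=lambda u:(200+u[0]/4,155+u[1]/4)
# candidate heights: top face corners at z=H
for n,cs,c2 in [("A",[(357,97),(396,130),(356,162),(316,128)],[(244,68),(303,50),(319,88),(265,103)]),("C",[(110,261),(146,296),(100,333),(63,296)],[(360,293),(416,280),(441,324),(385,343)])]:
  for H in(95,124,138):
    X=np.array([onz(a,f(u),H) for u in cs]);Y=np.array([onz(b,g(u),H) for u in c2])
    print(n,H,X.mean(0).round(),Y.mean(0).round(),[round(np.linalg.norm(X[i]-X[i-1])) for i in range(4)],[round(np.linalg.norm(Y[i]-Y[i-1])) for i in range(4)],
     [round(np.degrees(np.arctan2(*(X[i]-X[i-1])[1::-1]))%90) for i in range(4)],[round(np.degrees(np.arctan2(*(Y[i]-Y[i-1])[1::-1]))%90) for i in range(4)])
print("base A",onz(a,f((352,236)),0),onz(b,g((270,197)),0)," C",onz(a,f((110,408)),0))
cs=[(140,68),(183,93),(108,159)];print("lying top",[onz(a,f(u),48) for u in [(140,68),(183,93),(113,165),(66,152)]],[onz(b,g(u),48) for u in [(105,243),(187,337),(145,365),(59,270)]])
E
```

```text
capA [684.2   9.1 130.6]
capC [ 649.2 -239.5  145.4]
pur1 [649.8 -79.  131.4]
pur2 [768.3 -50.  130.8]
capLying [ 512.2 -137.    28.9]
A 95 [665.  22.  95.] [687.  28.  95.] [46, 45, 45, 45] [41, 51, 43, 46] [85, 86, 85, 87] [87, 85, 79, 83]
A 124 [677.   6. 124.] [674.   5. 124.] [45, 44, 44, 44] [40, 50, 42, 45] [84, 86, 85, 87] [87, 85, 79, 83]
A 138 [682.  -1. 138.] [669.  -7. 138.] [44, 43, 44, 44] [39, 49, 41, 44] [85, 86, 85, 87] [87, 85, 79, 83]
C 95 [ 625. -225.   95.] [ 658. -212.   95.] [46, 42, 46, 43] [47, 43, 42, 44] [84, 86, 86, 87] [83, 79, 85, 85]
C 124 [ 637. -234.  124.] [ 646. -229.  124.] [45, 41, 45, 42] [46, 42, 41, 43] [84, 87, 86, 86] [83, 79, 85, 85]
C 138 [ 644. -238.  138.] [ 640. -238.  138.] [45, 41, 44, 42] [45, 41, 41, 42] [84, 86, 86, 87] [83, 79, 85, 85]
base A [695.  -12.3   0. ] [657.   -8.9   0. ]  C [ 657.7 -261.     0. ]
lying top [array([466.7, -33.1,  48. ]), array([512.5, -26.6,  48. ]), array([ 520.6, -118.7,   48. ]), array([ 482.4, -136.5,   48. ])] [array([504.4, -25.4,  48. ]), array([ 522.6, -133.7,   48. ]), array([ 484.1, -142.2,   48. ]), array([462.3, -33.1,  48. ])]
```

Grey can A at (284,207) is can3 (cap top 131 mm), and C at (222,247) is can4 (145 mm). can1 is absent, and the lying can2 is at about (494,-84). The purple cans also measure 124 mm, but their colour rules them out. Now moving above the caddy handle.

```bash
python3 -m crank '[280,-400,80,0,0,-30, 280,-400,80,0,0,-30, 280,-400,80,0,0,-30, 280,-400,80,0,0,-30, 280,-400,80,0,0,-30, 280,-400,80,0,0,-30, 280,-400,80,0,0,-30, 280,-400,80,0,0,-30, 280,-400,80,0,0,-30, 280,-400,80,0,0,-30, 280,-400,80,0,0,-30, 280,-400,80,0,0,-30]' 60; python3 -m crank '[265,-900,85,0,0,-63, 265,-900,85,0,0,-63, 265,-900,85,0,0,-63, 265,-900,85,0,0,-63, 265,-900,85,0,0,-63, 265,-900,85,0,0,-63, 265,-900,85,0,0,-63]' 2>&1 | tail -3; python3 -c "
from workcell import env;print(env.get_state()['eef_pos'])"
```

```text
t: 3.3
eef_pos: [481.7, 242.3, 326.2]
tcp_rot: [3.141, 0.001, 2.315]
force: [1.6, 0.1, 0.9]
gripper_width: 60.0
grasp_force: 0.0
force: [0.4, 0.0, -0.2]
gripper_width: 59.8
grasp_force: 0.0
[562.78872199 -36.23799853 352.17076483]
```

```bash
python3 -m crank '[-95,-310,-30,0,0,17, -95,-310,-30,0,0,17, -95,-310,-30,0,0,17, -95,-310,-30,0,0,17, -95,-310,-30,0,0,17, -95,-310,-30,0,0,17, -95,-310,-30,0,0,17, -95,-310,-30,0,0,17, -95,-310,-30,0,0,17, -95,-310,-30,0,0,17]'; python3 - <<'E'
from h import *
w=cam("wrist","w1");a=cam("scene");b=cam("side")
L={}
for th in "board stud_left caddy_mid keyhole_left caddy_grip pocket1 pocket2 pocket3 pocket4".split():
    l=[]
    for p in (w,a,b):
        r=env.landmark_of(p,th); print(th,p["name"],[(np.round(d["at"],1).tolist(),round(d["score"],2)) for d in r][:2])
        if r and r[0]["score"]>.6:l.append((p,r[0]["at"]))
    if len(l)>1: print("   ",tri(l), [(np.round(proj(p,tri(l))-u,1)).tolist() for p,u in l])
E
```

```text
t: 4.72
eef_pos: [466.6, -345.9, 321.0]
tcp_rot: [-3.141, -0.001, 1.734]
force: [0.5, 0.6, 0.5]
gripper_width: 59.9
grasp_force: 0.0
board wrist []
board scene [([146.2, 265.4], 0.8)]
board side [([276.0, 329.8], 0.6)]
stud_left wrist [([351.0, 222.1], 0.97)]
stud_left scene [([165.9, 260.7], 0.58)]
stud_left side [([313.1, 280.3], 0.84)]
    [ 593.4 -384.9  136.9] [[1.4, 0.2], [-0.5, 0.4]]
caddy_mid wrist [([254.0, 180.7], 0.68)]
caddy_mid scene [([152.5, 240.9], 0.59), ([252.8, 275.4], 0.16)]
caddy_mid side [([268.2, 300.1], 0.65)]
    [ 472.7 -364.5   99.3] [[1.3, 0.6], [-0.7, 0.2]]
keyhole_left wrist [([348.4, 214.5], 0.75)]
keyhole_left scene [([172.1, 261.9], 0.96)]
keyhole_left side [([310.5, 287.4], 0.8), ([251.1, 310.3], 0.61)]
    [ 587.8 -384.6  118.7] [[-4.4, 1.2], [0.1, 1.5], [-0.3, -2.4]]
caddy_grip wrist []
caddy_grip scene [([144.9, 221.7], 0.92)]
caddy_grip side [([265.4, 280.2], 0.55)]
pocket1 wrist [([165.8, 183.5], 0.97), ([216.6, 183.1], 0.85)]
pocket1 scene [([127.5, 222.0], 0.95), ([162.2, 248.5], 0.83)]
pocket1 side [([236.1, 328.2], 0.84), ([282.5, 294.9], 0.83)]
    [ 363.8 -388.3   92.3] [[3.0, 1.0], [-1.1, 1.2], [-2.5, -1.5]]
pocket2 wrist [([165.8, 183.5], 0.97), ([216.6, 183.1], 0.85)]
pocket2 scene [([127.5, 222.0], 0.95), ([162.2, 248.5], 0.83)]
pocket2 side [([236.1, 328.2], 0.84), ([282.5, 294.9], 0.83)]
    [ 363.8 -388.3   92.3] [[3.0, 1.0], [-1.1, 1.2], [-2.5, -1.5]]
pocket3 wrist [([165.8, 183.5], 0.97), ([216.6, 183.1], 0.85)]
pocket3 scene [([127.5, 222.0], 0.95), ([162.2, 248.5], 0.83)]
pocket3 side [([236.1, 328.2], 0.84), ([282.5, 294.9], 0.83)]
    [ 363.8 -388.3   92.3] [[3.0, 1.0], [-1.1, 1.2], [-2.5, -1.5]]
pocket4 wrist [([165.8, 183.5], 0.97), ([216.6, 183.1], 0.85)]
pocket4 scene [([127.5, 222.0], 0.95), ([162.2, 248.5], 0.83)]
pocket4 side [([236.1, 328.2], 0.84), ([282.5, 294.9], 0.83)]
    [ 363.8 -388.3   92.3] [[3.0, 1.0], [-1.1, 1.2], [-2.5, -1.5]]
```

View pics/w1.png

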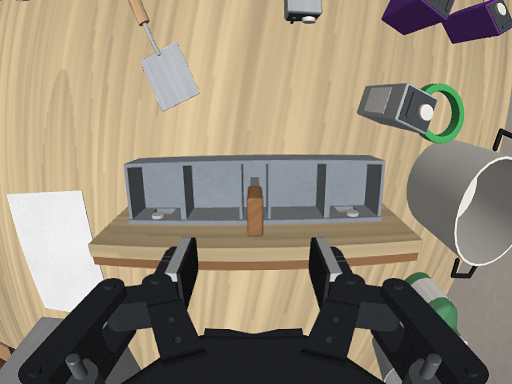

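```bash
python3 - <<'E'
import cv2
i=cv2.imread("pics/w1.png")[145:255,120:390]
cv2.imwrite("pics/w1c.png",cv2.resize(i,None,fx=2.96,fy=2.96,interpolation=2))
E
```

```text
(no output)
```

View pics/w1c.png

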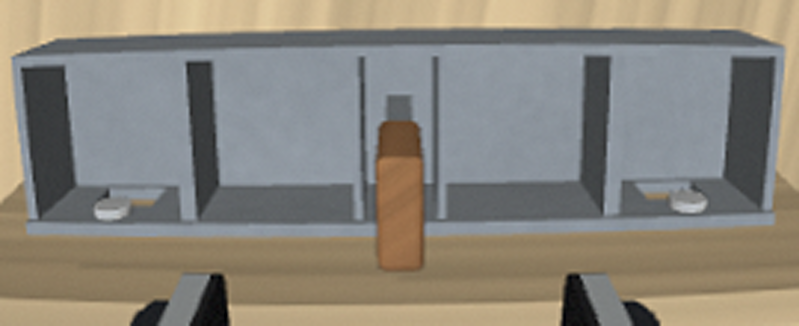

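```bash
python3 - <<'E'
from h import *
from scipy.optimize import least_squares
w=cam("wrist");a=cam("scene");b=cam("side")
f=lambda u:np.array([120+u[0]/2.96,145+u[1]/2.96])
M=[((-13,-7,120),(377,157)),((-13,7,120),(423,155)),((23,7,120),(425,269)),((23,-7,120),(379,271)),
((-35,-147,50),(14,59)),((-35,147,50),(783,48)),((35,-147,54),(28,236)),((35,147,54),(774,226)),((-35,-147,0),(58,41)),((-35,147,0),(738,32))]
S=[(a,(5,0,102),(145,222)),(b,(5,0,102),(264.5,281)),(a,(30,113,20),(172.5,261)),(b,(30,113,20),(311,287))]
def res(v):
    R=Ro.from_rotvec(v[3:]);r=[]
    for X,u in M: r+=list((proj(w,R.apply(X)+v[:3])-f(u)))
    for p,X,u in S: r+=list((proj(p,R.apply(X)+v[:3])-np.array(u))*.5)
    return np.array(r)
s=least_squares(res,[472,-366,99,0,0,-1.39],diff_step=1e-4,x_scale=[1,1,1,.01,.01,.01])
R=Ro.from_rotvec(s.x[3:])
print(s.x[:3].round(1),np.degrees(R.as_euler('xyz')).round(2),"(roll,pitch,yaw)",s.fun.round(1))
print("grip",(R.apply([5,0,102])+s.x[:3]).round(1),"handle top",(R.apply([5,0,120])+s.x[:3]).round(1),"xaxis",R.apply([1,0,0]).round(3))
# board studs heads: line at head centre 10mm proud z=140
st=[f((113,209)),f((688,201))]
P=[onz(w,u,140) for u in st];d=P[1]-P[0];print(P,np.linalg.norm(d),np.degrees(np.arctan2(d[1],d[0])))
print(env.get_state()["eef_pos"],env.get_state()["tcp_rot"])
E
```

```text
[ 473.1 -359.8   98.4] [  0.     0.   -81.14] (roll,pitch,yaw) [ 0.3  3.2  1.7  4.  -0.1  4.3 -0.5  3.4 -2.1 -5.9  3.2  1.1 -1.4 -5.6
 -0.9  0.5 -1.  -8.   2.1 -2.   1.  -0.2  1.8 -0.3  1.7 -0.1 -1.4 -3. ]
grip [ 473.9 -364.7  200.4] handle top [ 473.9 -364.7  218.4] xaxis [ 0.154 -0.988  0.   ]
[array([ 366.8, -411.3,  140. ]), array([ 590.3, -370.3,  140. ])] 227.22950952726183 10.39505821002514
[ 467.64790578 -344.14771944  321.64025235] [-3.14158417e+00 -6.76248931e-06  1.73789565e+00]
```

```bash
sed -i 's/+K\[1,2\]\]).round(1)/+K[1,2]])/' h.py; cat > fit.py <<'E'
from h import *
from scipy.optimize import least_squares
w=cam("wrist");a=cam("scene");b=cam("side")
f=lambda u:np.array([120+u[0]/2.96,145+u[1]/2.96])
M=[((-13,-7,120),(377,157)),((-13,7,120),(423,155)),((23,7,120),(425,269)),((23,-7,120),(379,271)),
((-35,-147,50),(14,59)),((-35,147,50),(783,48)),((35,-147,54),(28,236)),((35,147,54),(774,226)),((-35,-147,0),(58,41)),((-35,147,0),(738,32))]
S=[(a,(5,0,102),(145,222)),(b,(5,0,102),(264.5,281)),(a,(30,113,20),(172.5,261)),(b,(30,113,20),(311,287))]
def res(v):
    R=Ro.from_euler('xyz',v[3:]);r=[]
    for X,u in M: r+=list((proj(w,R.apply(X)+v[:3])-f(u)))
    for p,X,u in S: r+=list((proj(p,R.apply(X)+v[:3])-np.array(u))*.5)
    return np.array(r)
s=least_squares(res,[472,-366,99,0.01,0.01,-1.39],x_scale=[1,1,1,.01,.01,.01])
R=Ro.from_euler('xyz',s.x[3:])
print(s.x[:3].round(1),np.degrees(s.x[3:]).round(2),"(roll,pitch,yaw)",s.fun.round(1))
print("grip",(R.apply([5,0,102])+s.x[:3]).round(1),"handle top",(R.apply([5,0,120])+s.x[:3]).round(1),"xaxis",R.apply([1,0,0]).round(3))
E
python3 fit.py
```

```text
[ 474.2 -367.6   95.3] [ 2.000e-02 -4.780e+00 -7.964e+01] (roll,pitch,yaw) [-0.5 -0.7  0.6 -0.3  0.1  1.  -0.4  0.6 -0.2 -0.4 -0.  -0.1  0.1 -0.2
 -0.5 -0.1  0.7  0.3 -0.8  0.3  1.1  0.   1.7 -0.   1.4  0.4 -0.9 -2.5]
grip [ 473.5 -364.2  197.3] handle top [ 473.2 -362.7  215.3] xaxis [ 0.179 -0.98   0.083]
```

```bash
python3 -m crank '[5,-17,-60,-4.7,-0.9,0.8, 5,-17,-80,-4.7,-0.9,0.8, 5,-19,-100,-4.7,-0.9,0.8, 6,-20,-115,-4.7,-0.9,0.8, 6,-20.5,-129,-4.7,-0.9,0.8, 6,-20.5,-129,-4.7,-0.9,0.8, 6,-20.5,-129,-4.7,-0.9,0.8, 6,-20.5,-129,-4.7,-0.9,0.8]' 45 ; python3 - <<'E'
from h import *
w=cam("wrist","w2")
E
```

```text
t: 7.18
eef_pos: [474.1, -365.1, 193.9]
tcp_rot: [3.139, 0.085, 1.752]
force: [-0.1, -0.7, -0.5]
gripper_width: 45.2
grasp_force: 0.0
```

View pics/w2.png

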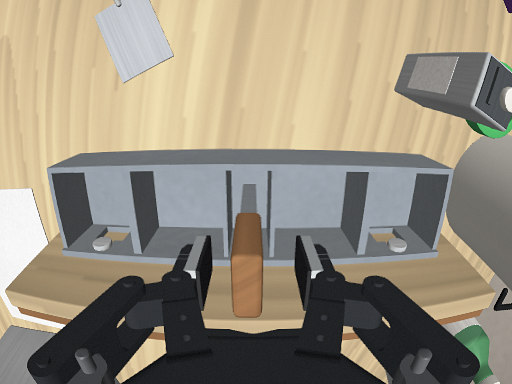

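```bash
python3 -m crank '[-2.5,-0.5,0,0,0,0, -2.5,-0.5,0,0,0,0]'; python3 -m crank '[0,0,0,0,0,0,0,0,0,0,0,0,0,0,0,0,0,0,0,0,0,0,0,0,0,0,0,0,0,0,0,0,0,0,0,0,0,0,0,0,0,0,0,0,0,0,0,0]' 5 90
```

```text
t: 7.4
eef_pos: [471.3, -365.6, 194.0]
tcp_rot: [3.139, 0.085, 1.752]
force: [-0.8, 0.8, 0.5]
gripper_width: 45.1
grasp_force: 0.0
t: 8.07
eef_pos: [471.2, -365.3, 193.2]
tcp_rot: [3.14, 0.084, 1.752]
force: [0.1, 1.2, 3.4]
gripper_width: 13.2
grasp_force: 88.1
```

```bash
python3 -m crank '[0,0,3,0,0,0, 0,-1,6,0.8,0.15,0, 0.4,-2,9,1.6,0.3,0, 0.6,-3,12,2.3,0.45,0, 0.8,-4,15,3.1,0.6,0, 1,-5,18,3.9,0.75,0, 1.1,-5.5,21,4.7,0.9,0, 1.1,-5.5,25,4.7,0.9,0, 1.1,-5.5,25,4.7,0.9,0, 1.1,-5.5,25,4.7,0.9,0]'; python3 - <<'E'
from h import *
w=cam("wrist","w3")
i=cv2.imread("pics/w3.png");cv2.imwrite("pics/w3.png",i[100:330])
E
```

```text
t: 8.9
eef_pos: [472.4, -370.7, 218.2]
tcp_rot: [3.141, 0.001, 1.752]
force: [1.0, 0.5, -6.2]
gripper_width: 12.8
grasp_force: 88.8
```

View pics/w3.png

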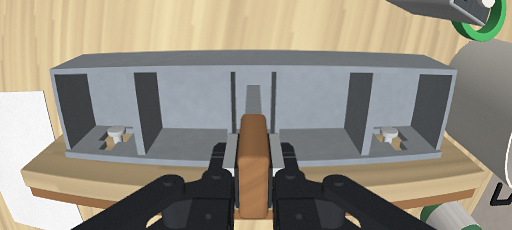

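```bash
python3 -m crank '[-0.7,4,0,0,0,0, -1.4,8,0,0,0,0, -1.4,8,0,0,0,0]'; python3 -m crank '[-0.9,5,0,0,0,0, -1.8,10,0,0,0,0, -2.7,15,0,0,0,0, -3.6,20,0,0,0,0, -5.4,30,0,0,0,0, -7.2,40,0,0,0,0, -7.2,40,0,0,0,0]'
```

```text
t: 9.2
eef_pos: [470.6, -361.3, 217.2]
tcp_rot: [3.142, -0.002, 1.752]
force: [0.9, 0.2, -6.3]
gripper_width: 13.0
grasp_force: 88.7
t: 9.78
eef_pos: [463.2, -320.1, 217.3]
tcp_rot: [3.142, -0.003, 1.753]
force: [0.9, 0.3, -6.5]
gripper_width: 13.0
grasp_force: 88.7
```

```bash
python3 -m crank '[20,60,90,0,0,10, 137,300,110,0,0,50, 137,300,110,0,0,50, 137,300,110,0,0,50, 137,300,110,0,0,50, 137,300,110,0,0,50, 137,300,110,0,0,50, 137,300,110,0,0,50, 137,300,110,0,0,50, 137,300,110,0,0,50, 137,300,110,0,0,50]'; python3 - <<'E'
from h import *
for n,seed in(("scene",(295,160)),("side",(205,170))):
    p=cam(n);I=cv2.cvtColor(p["frame"],cv2.COLOR_RGB2LAB).astype(int)
    c=np.median(I[seed[1]-4:seed[1]+5,seed[0]-4:seed[0]+5].reshape(-1,3),0)
    m=(np.abs(I-c).max(2)<13).astype(np.uint8)
    m=cv2.morphologyEx(m,cv2.MORPH_OPEN,np.ones((3,3)))
    k,l=cv2.connectedComponents(m);q=(l==l[seed[1],seed[0]]).astype(np.uint8)
    ct=max(cv2.findContours(q,0,2)[0],key=cv2.contourArea)[:,0]
    X=np.array([onz(p,u,4)[:2] for u in ct],np.float32)
    r=cv2.minAreaRect(X);print(n,r,len(ct),p["frame"].shape, ct.min(0),ct.max(0))
print(env.get_state()["eef_pos"],env.get_state()["tcp_rot"])
E
```

```text
t: 10.7
eef_pos: [601.0, -21.1, 328.1]
tcp_rot: [3.141, 0.001, 2.628]
force: [-0.1, -0.5, -6.3]
gripper_width: 13.2
grasp_force: 89.2
scene ((324.1129150390625, 182.012939453125), (2591.78076171875, 1819.69921875), 41.82662582397461) 163 (384, 512, 3) [0 0] [511 383]
side ((513.0812377929688, 275.35675048828125), (154.01512145996094, 377.5412292480469), 33.548744201660156) 145 (384, 512, 3) [150 132] [236 195]
[600.22597122 -22.85083337 327.03641288] [-3.14112331e+00 -7.76096582e-04  2.62464876e+00]
```

```bash
python3 - <<'E'
from h import *
P={}
for n,seed in(("scene",(295,160)),("side",(205,170))):
  p=cam(n);I=cv2.cvtColor(p["frame"],cv2.COLOR_RGB2LAB).astype(int);P[n]=p
  c=np.median(I[seed[1]-4:seed[1]+5,seed[0]-4:seed[0]+5].reshape(-1,3),0)
  for tol in (8,11,14,17,20):
    m=(np.abs(I-c).max(2)<tol).astype(np.uint8)
    m=cv2.morphologyEx(m,cv2.MORPH_OPEN,np.ones((5,5)))
    k,l=cv2.connectedComponents(m)
    if not l[seed[1],seed[0]]: continue
    q=(l==l[seed[1],seed[0]]).astype(np.uint8)
    ct=max(cv2.findContours(q,0,1)[0],key=cv2.contourArea)[:,0]
    X=np.array([onz(p,u,4)[:2] for u in ct],np.float32)
    r=cv2.minAreaRect(X);print(n,tol,np.round(r[0],1),np.round(r[1]),round(r[2],1),ct.min(0),ct.max(0))
a=np.hstack([P["scene"]["frame"][95:205,250:350],P["side"]["frame"][110:220,130:270]])
cv2.imwrite("pics/sh.png",cv2.cvtColor(cv2.resize(a,None,fx=3.3,fy=3.3),4))
E
```

```text
side 8 [507.4 286.3] [149. 353.] 33.7 [155 133] [236 190]
side 11 [512.  276.8] [154. 374.] 34.0 [152 133] [236 191]
side 14 [513.6 275.8] [156. 377.] 33.8 [152 133] [236 194]
side 17 [513.9 275. ] [158. 379.] 34.3 [152 133] [236 195]
side 20 [513.8 276.7] [163. 381.] 34.4 [152 133] [237 195]
```

View pics/sh.png

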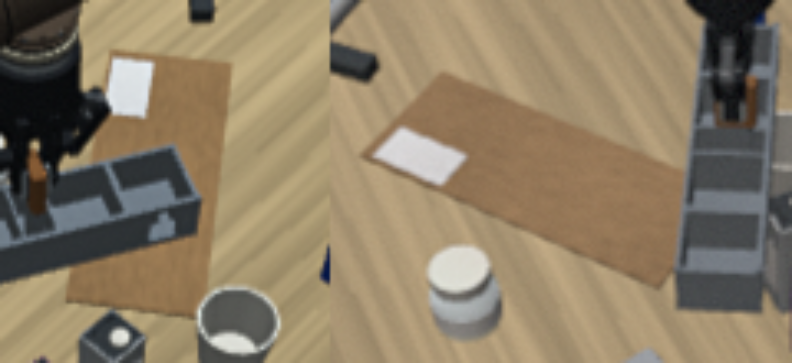

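```bash
python3 - <<'E'
from h import *
for n,f,seed in(("scene","a",(300,160)),("side","b",(205,170))):
  p=cam(n);I=cv2.cvtColor(cv2.imread(f"pics/{f}.png"),cv2.COLOR_BGR2LAB).astype(int)
  c=np.median(I[seed[1]-4:seed[1]+5,seed[0]-4:seed[0]+5].reshape(-1,3),0)
  m0=(np.linalg.norm(I-c,axis=2))
  for tol in (16,20,24):
    m=(m0<tol).astype(np.uint8)
    m=cv2.morphologyEx(m,cv2.MORPH_OPEN,np.ones((5,5)))
    k,l=cv2.connectedComponents(m)
    if not l[seed[1],seed[0]]: continue
    q=(l==l[seed[1],seed[0]]).astype(np.uint8)
    ct=max(cv2.findContours(q,0,1)[0],key=cv2.contourArea)[:,0]
    X=np.array([onz(p,u,4)[:2] for u in ct],np.float32)
    r=cv2.minAreaRect(X);print(n,tol,np.round(r[0],1),np.round(r[1]),round(r[2],1),ct.min(0),ct.max(0))
E
```

```text
scene 16 [511.5 273.3] [152. 376.] 34.0 [272 112] [319 188]
scene 20 [512.1 273.3] [153. 380.] 33.7 [270 112] [319 188]
scene 24 [512.1 273.3] [155. 382.] 33.2 [269 112] [319 189]
side 16 [514.7 273.3] [157. 383.] 34.0 [152 133] [249 194]
side 20 [514.9 276.3] [163. 392.] 33.1 [152 133] [249 195]
side 24 [567.7 425.3] [748. 322.] 85.4 [152  67] [260 202]
```

```bash
python3 -m crank '[-83,299,-40,0,0,63.4, -83,299,-40,0,0,63.4, -83,299,-40,0,0,63.4, -83,299,-40,0,0,63.4, -83,299,-40,0,0,63.4, -83,299,-40,0,0,63.4, -83,299,-40,0,0,63.4, -83,299,-40,0,0,63.4, -83,299,-40,0,0,63.4, -83,299,-80,0,0,63.4, -83,299,-120,0,0,63.4, -83,299,-160,0,0,63.4]';python3 -m crank '[0,0,-20,0,0,0, 0,0,-35,0,0,0, 0,0,-35,0,0,0,0,0,-35,0,0,0]'; python3 - <<'E'
from h import *
a=cam("scene");b=cam("side");s=env.get_state()
print(s["eef_pos"],s["tcp_rot"],s["force"])
T=np.array([517.7,277,101.7])
I=np.hstack([a["frame"][80:230,210:370],b["frame"][80:230,120:300]])
cv2.imwrite("pics/pl.png",cv2.cvtColor(cv2.resize(I,None,fx=2.3,fy=2.3),4))
E
```

```text
t: 12.0
eef_pos: [518.4, 276.1, 167.6]
tcp_rot: [-3.141, 0.003, -2.553]
force: [0.5, -0.5, -6.8]
gripper_width: 12.8
grasp_force: 89.7
t: 12.33
eef_pos: [517.4, 275.6, 131.9]
tcp_rot: [3.14, -0.002, -2.553]
force: [1.0, 0.0, -4.4]
gripper_width: 13.2
grasp_force: 89.6
[519.22108824 276.4230704  134.73863399] [-3.14115326  0.00365003 -2.55279528] [ 0.36432752 -0.5120279  -5.82480092]
```

View pics/pl.png

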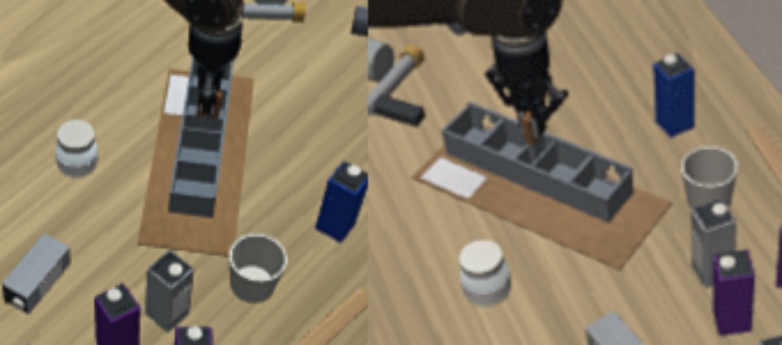

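```bash
python3 -m crank '[-0.5,0.5,-15,0,0,0, -0.5,0.5,-25,0,0,0, -0.5,0.5,-29,0,0,0, -0.5,0.5,-30,0,0,0, -0.5,0.5,-31,0,0,0, -0.5,0.5,-32,0,0,0, -0.5,0.5,-32,0,0,0]'
```

```text
t: 13.02
eef_pos: [517.8, 277.1, 101.7]
tcp_rot: [3.141, 0.001, -2.552]
force: [-0.5, -0.2, -3.1]
gripper_width: 12.8
grasp_force: 90.2
```

```bash
python3 -m crank '[0,0,-1.2,0,0,0,0,0,-1.2,0,0,0]'; python3 -m crank '[0,0,0,0,0,0,0,0,0,0,0,0,0,0,0,0,0,0,0,0,0,0,0,0,0,0,20,0,0,0,0,0,60,0,0,0,0,0,100,0,0,0,0,0,140,0,0,0,0,0,170,0,0,0,0,0,170,0,0,0]' 50; python3 - <<'E'
from h import *
w=cam("wrist","w4");a=cam("scene");b=cam("side")
L=[]
for th in "caddy_mid sheet can2_mid can3_mid can4_mid brushpot".split():
    l=[]
    for p in (w,a,b):
        r=env.landmark_of(p,th); print(th,p["name"],[(np.round(d["at"],1).tolist(),round(d["score"],2)) for d in r][:4])
E
```

```text
t: 13.18
eef_pos: [517.9, 277.1, 101.7]
tcp_rot: [3.141, 0.001, -2.552]
force: [-3.4, -1.9, 5.0]
gripper_width: 12.5
grasp_force: 91.4
t: 14.02
eef_pos: [520.8, 278.1, 279.1]
tcp_rot: [-3.138, 0.016, -2.552]
force: [0.5, -0.1, -0.1]
gripper_width: 50.0
grasp_force: 0.0
caddy_mid wrist [([253.1, 149.8], 0.7)]
caddy_mid scene [([297.7, 145.4], 0.89), ([253.5, 277.6], 0.27)]
caddy_mid side [([195.3, 159.1], 0.63)]
sheet wrist []
sheet scene [([296.4, 150.7], 0.69), ([297.9, 143.6], 0.55)]
sheet side [([193.5, 162.7], 0.6), ([297.2, 249.5], 0.57)]
can2_mid wrist [([63.3, 43.5], 0.79)]
can2_mid scene [([236.6, 199.0], 0.76)]
can2_mid side [([239.3, 222.6], 0.68)]
can3_mid wrist [([0.6, 114.9], 0.78), ([39.2, 152.1], 0.59)]
can3_mid scene [([262.1, 220.2], 0.91), ([283.6, 209.4], 0.87), ([294.7, 235.6], 0.61), ([359.0, 167.2], 0.61)]
can3_mid side [([279.1, 207.1], 0.9), ([270.0, 182.7], 0.85), ([305.0, 187.1], 0.78), ([250.9, 123.0], 0.64)]
can4_mid wrist []
can4_mid scene [([222.8, 251.3], 0.8), ([308.9, 123.2], 0.2)]
can4_mid side [([295.5, 245.9], 0.89), ([270.3, 185.4], 0.46)]
brushpot wrist [([109.1, 215.3], 0.93), ([172.6, 149.6], 0.41), ([62.5, 46.5], 0.34)]
brushpot scene [([318.6, 203.9], 0.67), ([240.6, 199.0], 0.38), ([296.8, 156.3], 0.3)]
brushpot side [([270.3, 170.0], 0.98)]
```

View pics/w4.png

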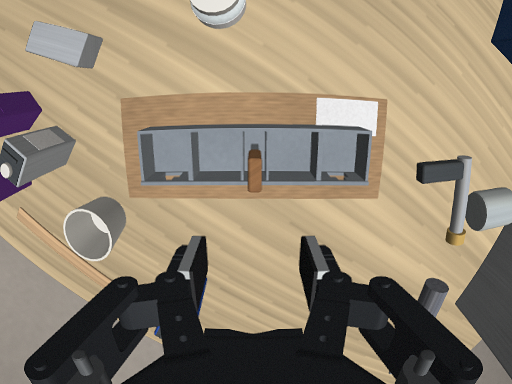

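```bash
python3 - <<'E'
from h import *
w=cam("wrist");a=cam("scene");b=cam("side")
S=np.array([onz(w,u,4)[:2] for u in [(121,98),(386,99),(379,198),(130,198)]])
F=np.array([onz(w,u,54) for u in [(138,130),(371,128)]]);B=np.array([onz(w,u,58) for u in [(141,185),(369,185)]])
H=np.array([onz(w,u,124) for u in [(248,163),(260,163),(248,192),(261,192)]])
ex=np.array([np.cos(.59),np.sin(.59)]);ey=np.array([-ex[1],ex[0]])
for n,X in(("sheet",S),("front",F),("back",B),("handle",H)):
    X=X[:,:2];print(n,X.mean(0).round(1),"x",(X@ex).round(1),"y",(X@ey).round(1))
print("can2",tri([(a,(236.6,199)),(b,(239.3,222.6))]),onz(w,(63,43.5),24))
print("pot",onz(a,(318.6,203.9),0),onz(b,(270,170),0),onz(w,(109,215),0))
I=np.hstack([a["frame"][165:285,200:350],b["frame"][155:275,210:330]])
cv2.imwrite("pics/c2.png",cv2.cvtColor(cv2.resize(I,None,fx=2.9,fy=2.9),4))
E
```

```text
sheet [504.  271.8] x [496.  497.7 643.4 642.9] y [-240.   129.3  132.  -239.6]
front [476.6 253.6] x [538.3 536. ] y [-196.1   87.3]
back [534.2 293.2] x [606.9 607.2] y [-196.7   89.6]
handle [513.2 277.2] x [566.3 566.3 595.  595. ] y [-61.1 -49.8 -61.3 -48.7]
can2 [530.6 -65.2  43.5] [518.4 -45.3  24. ]
pot [732.6 132.    0. ] [734.7 122.4   0. ] [716.7 139.    0. ]
```

View pics/c2.png

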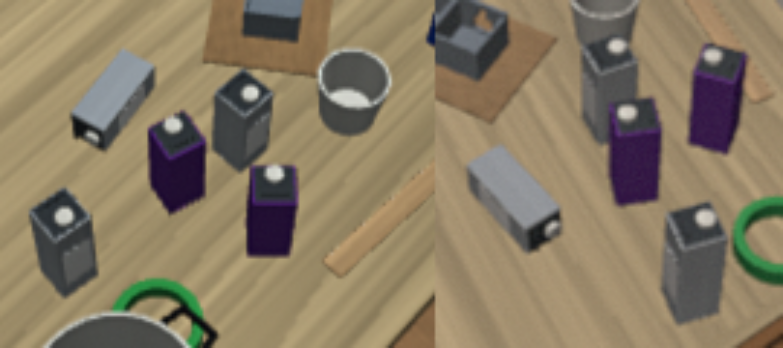

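```bash
python3 - <<'E'
from h import *
a=cam("scene");b=cam("side");w=cam("wrist")
f=lambda u:(200+u[0]/2.9,165+u[1]/2.9); g=lambda u:(210+(u[0]-435)/2.9,155+u[1]/2.9)
X=np.array([onz(a,f(u),48) for u in [(124,50),(156,66),(109,137),(72,121)]]);Y=np.array([onz(b,g(u),48) for u in [(500,146),(561,212),(527,226),(468,155)]])
print(X,X.mean(0));print(Y,Y.mean(0))
print(onz(a,f((93,136)),24),onz(b,g((554,228)),24), tri([(a,f((93,136))),(b,g((554,228)))]))
s=env.get_state();print(s["eef_pos"],s["tcp_rot"],s["q"])
E
```

```text
[[ 500.    -3.8   48. ]
 [ 544.     5.3   48. ]
 [ 572.3 -102.8   48. ]
 [ 525.9 -116.4   48. ]] [535.55  -54.425  48.   ]
[[ 538.8    3.4   48. ]
 [ 558.6 -106.    48. ]
 [ 519.2 -106.    48. ]
 [ 502.7    7.8   48. ]] [529.825 -50.2    48.   ]
[ 546.5 -104.8   24. ] [ 550.1 -105.5   24. ] [ 548.8 -107.2   28. ]
[517.14006196 276.84151828 269.45948628] [ 3.14101784e+00  2.37527928e-05 -2.55215106e+00] [ 3.18409723e-01  7.47897679e-02  1.77470441e+00  5.82654690e-04
  1.29222952e+00 -1.84198846e+00]
```

```bash
python3 -m crank '[15,-100,0,0,0,-40, 16,-310,0,0,0,-80, 16,-310,0,0,0,-80, 16,-310,0,0,0,-80, 16,-310,0,0,0,-80, 16,-310,0,0,0,-80, 16,-310,0,0,0,-80, 16,-310,0,0,0,-80, 16,-310,0,0,0,-80, 16,-310,0,0,0,-80, 16,-310,0,0,0,-80, 16,-310,0,0,0,-80]' 85; python3 -m crank '[0,0,0,0,0,-31,0,0,0,0,0,-31,0,0,0,0,0,-31,0,0,0,0,0,-31,0,0,0,0,0,-31,0,0,0,0,0,-31,0,0,0,0,0,-31]'; python3 - <<'E'
from h import *
w=cam("wrist","w5");a=cam("scene");b=cam("side")
s=env.get_state();print(s["eef_pos"],s["tcp_rot"],s["q"])
for p in(w,a,b):
    r=env.landmark_of(p,"can2_mid");print([(d["at"],d["score"],onz(p,d["at"],24)) for d in r][:2])
E
```

```text
t: 16.37
eef_pos: [533.1, -33.5, 269.5]
tcp_rot: [3.141, 0.0, 2.331]
force: [0.0, 0.2, 0.2]
gripper_width: 85.2
grasp_force: 0.0
t: 16.95
eef_pos: [533.2, -33.0, 269.5]
tcp_rot: [3.141, 0.0, 1.797]
force: [-0.7, -0.5, 0.0]
gripper_width: 85.1
grasp_force: 0.0
[533.14761069 -33.08325795 269.48110956] [3.14096386e+00 3.60232536e-05 1.79543403e+00] [-2.52120100e-01 -4.53523983e-02  1.89624436e+00  2.66993154e-04
  1.29012550e+00 -4.76831703e-01]
[([246.2, 174.5], 0.82, array([528.9, -51.6,  24. ]))]
[([240.1, 198.4], 0.64, array([528.3, -47.3,  24. ]))]
[([237.3, 224.5], 0.87, array([527.3, -54.9,  24. ]))]
```

View pics/w5.png

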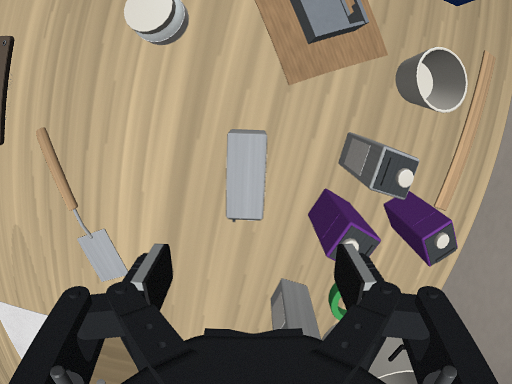

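```bash
python3 - <<'E'
from h import *
w=cam("wrist")
P=[onz(w,u,48) for u in [(247.5,130),(245.5,219)]];d=P[1]-P[0];L=np.linalg.norm(d);print(P,L,np.degrees(np.arctan2(d[1],d[0])),(P[0]+P[1])/2,"grip80",P[0]+d/L*82)
E
```

```text
[array([517.7,   7.8,  48. ]), array([ 539.7, -103. ,   48. ])] 112.96300279294987 -78.76964494635715 [528.7 -47.6  48. ] grip80 [533.66983043 -72.62987328  48.        ]
```

```bash
python3 -m crank '[1,-39,-60,0,0,-1.7, 1,-39,-100,0,0,-1.7, 1,-39,-140,0,0,-1.7, 1,-39,-180,0,0,-1.7, 1,-39,-210,0,0,-1.7, 1,-39,-235,0,0,-1.7, 1,-39,-249,0,0,-1.7, 1,-39,-249,0,0,-1.7]'; python3 -m crank '[0,0,0,0,0,0,0,0,0,0,0,0,0,0,0,0,0,0,0,0,0,0,0,0,0,0,0,0,0,0,0,0,0,0,0,0,0,0,0,0,0,0]' 40 70; python3 -m crank '[0,0,30,0,0,0,0,0,70,0,0,0,0,0,110,0,0,0,0,0,140,0,0,0,0,0,140,0,0,0,0,0,140,0,0,0]'
```

```text
t: 17.97
eef_pos: [530.5, -71.1, 15.7]
tcp_rot: [-3.134, -0.005, 1.764]
force: [-1.0, -0.8, 0.1]
gripper_width: 84.9
grasp_force: 0.0
t: 18.55
eef_pos: [536.2, -72.8, 23.1]
tcp_rot: [3.137, 0.003, 1.764]
force: [-0.1, -0.1, 6.7]
gripper_width: 47.3
grasp_force: 72.9
t: 19.05
eef_pos: [535.2, -72.4, 162.8]
tcp_rot: [3.136, 0.003, 1.764]
force: [-0.3, -0.5, -3.1]
gripper_width: 47.5
grasp_force: 73.2
```

```bash
python3 -m crank '[36,-78,60,0,0,64,36,-78,60,0,0,64,36,-78,60,0,0,64,36,-78,60,0,0,64,36,-78,60,0,0,64,36,-78,60,0,0,64,36,-78,60,0,0,64,36,-78,60,0,0,64,36,-78,60,0,0,64,36,-78,60,0,0,64]'; python3 -m crank '[0,0,0,-5,-18,0, 0,0,0,-10,-37,0, 0,0,0,-15.5,-58,0, 0,0,0,-15.5,-58,0, 0,0,0,-15.5,-58,0, 0,0,0,-15.5,-58,0, 0,0,0,-15.5,-58,0, 0,0,0,-15.5,-58,0, 0,0,0,-15.5,-58,0, 0,0,0,-15.5,-58,0]' ; python3 -c "
from workcell import env;print(env.get_state()['q'])"
```

```text
t: 19.88
eef_pos: [568.6, -149.5, 216.8]
tcp_rot: [3.14, -0.006, 2.883]
force: [-0.3, 0.9, -2.2]
gripper_width: 47.3
grasp_force: 72.7
t: 20.72
eef_pos: [559.9, -144.9, 245.0]
tcp_rot: [3.115, 0.991, 2.851]
force: [0.1, 0.4, -2.1]
gripper_width: 47.3
grasp_force: 73.6
[-0.51795353 -0.28694354  2.35533662  1.15286046  0.2367396  -2.83960366]
```

```bash
cat > fk.py <<'E'
from h import *
from scipy.optimize import least_squares
ry=lambda t:Ro.from_euler('y',t).as_matrix(); rz=lambda t:Ro.from_euler('z',t).as_matrix()
def fkp(q,p):
    a1,d1,a2,e,L3,d6=p
    A=rz(q[0]);B=A@ry(q[1]);C=B@ry(q[2])
    x=A@[a1,0,d1]+B@[0,0,a2]+C@[e,0,L3]
    R=C@rz(q[3])@ry(q[4])@rz(q[5])@rz(CZ)
    return x+R@[0,0,d6],R
CZ=-np.pi/2
D=[([1.119003,.286287,1.576704,0,1.278574,-.149988],[200.603,644.492,245.331],[3.14157,0,2.83979]),
([.318410,.0747898,1.7747044,.00058,1.2922295,-1.84198846],[517.14,276.8415,269.459],[3.14102,0,-2.55215]),
([-.2521201,-.0453524,1.89624436,.000267,1.29012550,-.476831703],[533.148,-33.083,269.481],[3.14096,0,1.795434])]
s=env.get_state();D.append((s["q"],s["eef_pos"],s["tcp_rot"]))
def r(p): return np.concatenate([fkp(q,p)[0]-x for q,x,_ in D])
sol=least_squares(r,[0,300,450,0,450,250]);P=sol.x
fk=lambda q:fkp(q,P)
LO=np.array([-2.77,-.9,.21,-1.53,.24,-2.84]);HI=np.array([2.77,2.22,2.48,4.67,2.81,2.84])
def ik(x,R,q0):
    def f(q):
        X,Q=fk(q);return np.concatenate([(X-x)/10,Ro.from_matrix(Q@R.T).as_rotvec()*10])
    s=least_squares(f,np.clip(q0,LO+.03,HI-.03),bounds=(LO+.02,HI-.02));return s.x,np.abs(s.fun).max()
E
python3 - <<'E'
from fk import *
print(P.round(1),r(P).round(2))
for q,x,e in D: print(np.degrees(Ro.from_matrix(fk(q)[1].T@Ro.from_euler('xyz',e).as_matrix()).as_rotvec()).round(1))
E
```

```text
[-1142.   2176.1   499.4  1171.9  2091.4   696.6] [ 89.39 -46.89 -11.34  36.95 -93.79   6.1  -27.9  -96.88   4.6   -0.76
  -1.9    0.65]
[ -0.   0. 180.]
[ -0.  -0. 180.]
[   0.    0. -180.]
[ -0.  -0. 180.]
```

```bash
sed -i 's/a1,d1,a2,e,L3,d6=p/a1,d1,a2,e,L3,d6,o=p/; s/\[a1,0,d1\]/[a1,o,d1]/; s/450,250\]/450,250,100]/; s/^CZ=-/CZ=/' fk.py
python3 - <<'E'
from fk import *
print(P.round(1),r(P).round(2))
for q,x,e in D: print(np.degrees(Ro.from_matrix(fk(q)[1].T@Ro.from_euler('xyz',e).as_matrix()).as_rotvec()).round(1))
E
```

```text
[ -0.  240.3 443.   20.6 572.5 235.3 100.9] [-0.  0. -0.  0. -0.  0. -0. -0. -0. -0. -0.  0.]
[ 0.  0. -0.]
[-0.  0. -0.]
[-0.  0.  0.]
[-0.  0.  0.]
```

```bash
python3 - <<'E'
from fk import *
out=[]
for (x,y) in [(560,-60),(520,-60),(570,-150),(480,0),(560,-30),(450,-250),(600,-160)]:
  for ph in range(-180,180,20):
    f=np.radians(ph);z=np.array([np.cos(f),np.sin(f),0]);X=np.array([0,0,-1.]);R=np.column_stack([X,np.cross(z,X),z])
    for q0 in ([np.arctan2(y,x),.3,1.8,1.5,1.5,0],[np.arctan2(y,x),.3,1.8,-1.4,1.5,0],[np.arctan2(y,x),.3,1.8,3.1,1.5,0],[np.arctan2(y,x),.3,1.8,0.,1,0]):
      q,e=ik(np.array([x,y,84.]),R,q0)
      if e<.02:
        # wrist centre and elbow heights
        w=fk(q)[0]-235.3*z
        m=np.minimum(q-LO,HI-q).min()
        out.append((m,x,y,ph,q.round(2).tolist()))
seen=set()
for o in sorted(out,key=lambda o:-o[0]):
    k=(o[1],o[2],o[3],round(o[4][3],1))
    if k in seen: continue
    seen.add(k);print(o)
    if len(seen)>24:break
E
```

```text
(np.float64(0.7556638391353108), 560, -60, 100, [-0.6, 0.81, 1.66, 0.91, 2.02, 2.08])
(np.float64(0.7543322161002353), 560, -30, 100, [-0.57, 0.79, 1.69, 0.94, 1.99, 2.09])
(np.float64(0.7257139624184592), 520, -60, 100, [-0.64, 0.76, 1.75, 0.86, 2.01, 2.03])
(np.float64(0.7252869830965003), 450, -250, 80, [-1.03, 0.76, 1.75, 0.82, 2.03, 2.01])
(np.float64(0.7210776171929894), 480, 0, 120, [-0.49, 0.76, 1.76, 0.66, 2.09, 1.93])
(np.float64(0.7106410952365114), 570, -150, 80, [-0.78, 0.79, 1.7, 1.07, 1.92, 2.13])
(np.float64(0.7015403118604757), 480, 0, -140, [0.08, 0.82, 1.64, -0.75, 2.11, 1.13])
(np.float64(0.6964510116649452), 570, -150, 100, [-0.7, 0.88, 1.52, 0.85, 2.11, 2.1])
(np.float64(0.6769121101855999), 600, -160, 100, [-0.68, 0.93, 1.43, 0.88, 2.13, 2.15])
(np.float64(0.675889510504629), 520, -60, -140, [-0.01, 0.86, 1.56, -0.85, 2.09, 1.05])
(np.float64(0.6674513671254552), 600, -160, 80, [-0.76, 0.83, 1.62, 1.1, 1.93, 2.17])
(np.float64(0.6552755796979719), 560, -30, -140, [0.03, 0.93, 1.43, -0.84, 2.15, 1.02])
(np.float64(0.6551040585450425), 600, -160, 60, [-0.81, 0.73
[... 363 characters left out ...]
 2.17, 2.03])
(np.float64(0.6336861454504297), 560, -60, 80, [-0.68, 0.72, 1.85, 1.14, 1.84, 2.09])
(np.float64(0.632102991319305), 450, -250, 100, [-0.92, 0.84, 1.61, 0.59, 2.18, 1.93])
(np.float64(0.6144528529482534), 560, -60, 120, [-0.51, 0.89, 1.5, 0.68, 2.2, 2.01])
(np.float64(0.5991205703338978), 560, -30, 80, [-0.64, 0.7, 1.88, 1.17, 1.81, 2.08])
(np.float64(0.5986097472075169), 480, 0, 140, [-0.37, 0.82, 1.64, 0.41, 2.21, 1.82])
(np.float64(0.591896575735722), 450, -250, -180, [-0.49, 0.9, 1.49, -0.63, 2.22, 1.16])
(np.float64(0.5818293852620486), 570, -150, 60, [-0.84, 0.69, 1.9, 1.3, 1.74, 2.1])
(np.float64(0.5801124733447698), 480, 0, -160, [-0.03, 0.86, 1.56, -0.49, 2.23, 1.26])
```

```bash
python3 - <<'E'
from fk import *
a=cam("scene")
for u in [(157,203),(165,193),(148,212),(166,215),(175,152)]: print(onz(a,u,0))
for (x,y) in [(450,-250),(480,-230),(500,-200),(470,-200),(480,-260),(520,-220),(500,-260)]:
  for ph in range(-130,-70,10):
    f=np.radians(ph);z=np.array([np.cos(f),np.sin(f),0]);X=np.array([0,0,-1.]);R=np.column_stack([X,np.cross(z,X),z])
    q,e=ik(np.array([x,y,84.]),R,[np.arctan2(y,x)+.1,.7,1.7,-1,1.9,.9])
    if e<.02:
        m=np.minimum(q-LO,HI-q);print(x,y,ph,m.min().round(2),q.round(2),(fk(q)[0]-235*z).round())
E
```

```text
[ 316.3 -248.2    0. ]
[ 304.4 -201.7    0. ]
[ 322.2 -293.1    0. ]
[ 377.3 -258.5    0. ]
[187.4 -53.9   0. ]
450 -250 -130 0.31 [-0.28  0.73  1.82 -1.22  1.8   1.02] [601. -70.  84.]
450 -250 -120 0.19 [-0.26  0.68  1.91 -1.34  1.71  1.04] [568. -46.  84.]
450 -250 -110 0.05 [-0.25  0.64  2.   -1.48  1.62  1.07] [530. -29.  84.]
480 -230 -130 0.34 [-0.24  0.76  1.75 -1.19  1.83  1.  ] [631. -50.  84.]
480 -230 -120 0.22 [-0.21  0.72  1.84 -1.31  1.74  1.01] [598. -26.  84.]
480 -230 -110 0.09 [-0.2   0.67  1.93 -1.44  1.65  1.04] [560.  -9.  84.]
500 -200 -130 0.38 [-0.19  0.79  1.7  -1.15  1.87  0.99] [651. -20.  84.]
500 -200 -120 0.26 [-0.16  0.74  1.79 -1.27  1.78  1.  ] [618.   4.  84.]
500 -200 -110 0.14 [-0.14  0.7   1.88 -1.39  1.68  1.02] [580.  21.  84.]
470 -200 -130 0.38 [-0.19  0.75  1.78 -1.15  1.85  1.02] [621. -20.  84.]
470 -200 -120 0.26 [-0.17  0.71  1.87 -1.27  1.76  1.03] [588.   4.  84.]
470 -200 -110 0.14 [-0.15  0.66  1.95 -1.39  1.67  1.05] [550.  21.  84.]
480 -260 -130 0.3 [-0.28  0.77  1.74 -1.23  1.81  0.98] [631. -80.  84.]
480 -260 -120 0.18 [-0.26  0.72  1.83 -1.35  1.71  1.  ] [598. -56.  84.]
480 -260 -110 0.04 [-0.25  0.68  1.93 -1.49  1.62  1.03] [560. -39.  84.]
520 -220 -130 0.35 [-0.21  0.82  1.65 -1.18  1.87  0.95] [671. -40.  84.]
520 -220 -120 0.24 [-0.18  0.77  1.74 -1.29  1.77  0.97] [637. -16.  84.]
520 -220 -110 0.11 [-0.17  0.72  1.83 -1.42  1.67  0.99] [600.   1.  84.]
500 -260 -130 0.3 [-0.28  0.79  1.69 -1.23  1.82  0.96] [651. -80.  84.]
500 -260 -120 0.18 [-0.25  0.75  1.78 -1.35  1.72  0.98] [618. -56.  84.]
500 -260 -110 0.05 [-0.24  0.7   1.88 -1.48  1.63  1.01] [580. -39.  84.]
```

```bash
python3 -m crank '[0,0,0,5,17,0, 0,0,0,10,34,0, 0,0,0,16.3,54.3,0, 0,0,0,16.3,54.3,0, 0,0,0,16.3,54.3,0, 0,0,0,16.3,54.3,0, 0,0,0,16.3,54.3,0, 0,0,0,16.3,54.3,0, 0,0,0,16.3,54.3,0,0,0,0,16.3,54.3,0,0,0,0,16.3,54.3,0]' ; python3 -c "
from workcell import env;print(env.get_state()['q'])"
```

```text
t: 21.68
eef_pos: [563.3, -146.8, 249.2]
tcp_rot: [3.117, 0.005, 2.858]
force: [-0.4, 0.0, -2.4]
gripper_width: 47.3
grasp_force: 73.5
[-0.43945616  0.07717978  1.809783    0.02641837  1.25343651 -1.73481714]
```

```bash
python3 -m crank '[-108,-68,-20,0,0,-80,-108,-68,-20,0,0,-80,-108,-68,-20,0,0,-80,-108,-68,-20,0,0,-80,-108,-68,-20,0,0,-80,-108,-68,-20,0,0,-80,-108,-68,-20,0,0,-80,-108,-68,-20,0,0,-80,-108,-68,-20,0,0,-80,-108,-68,-20,0,0,-80,-108,-68,-20,0,0,-80,-108,-68,-20,0,0,-80]'; python3 -m crank '[0,0,0,0,0,-15.5,0,0,0,0,0,-15.5,0,0,0,0,0,-15.5,0,0,0,0,0,-15.5]' >/dev/null; python3 - <<'E'
from fk import *
s=env.get_state();q=s["q"];print(s["eef_pos"],s["tcp_rot"],q)
R0=Ro.from_euler('xyz',s["tcp_rot"]).as_matrix()
f=np.radians(-112);z=np.array([np.cos(f),np.sin(f),0]);X=np.array([0,0,-1.]);R1=np.column_stack([X,np.cross(z,X),z])
v=Ro.from_matrix(R1@R0.T).as_rotvec();print("rotvec",np.degrees(v))
for k in (.25,.5,.75,.9,1):
    q,e=ik(s["eef_pos"]+[0,0,-100*k if k>.9 else 0],Ro.from_rotvec(v*k).as_matrix()@R0,q);print(k,e,q.round(2))
E
```

```text
t: 22.68
eef_pos: [452.9, -213.3, 229.5]
tcp_rot: [3.116, 0.01, 1.459]
force: [-0.5, -0.7, -2.0]
gripper_width: 47.1
grasp_force: 74.0
[ 453.42546801 -213.46148947  230.21331149] [3.11573128 0.00996376 1.19581138] [-0.64137177 -0.10462803  2.02503703 -0.00301361  1.19361318 -0.26544438]
rotvec [-82.63508162  34.20052767  -1.57384139]
0.25 1.2293140084256792e-11 [-0.46 -0.08  2.03 -0.43  1.17  0.09]
0.5 2.64882321224788e-13 [-0.31  0.02  2.04 -0.84  1.27  0.41]
0.75 5.932268807752458e-13 [-0.21  0.17  2.04 -1.16  1.47  0.65]
0.9 5.684341886080802e-15 [-0.18  0.27  2.03 -1.32  1.61  0.76]
1 3.951275004022105e-11 [-0.18  0.55  2.   -1.4   1.68  0.99]
```

```bash
python3 -m crank '[0,0,0,-6.5,2.7,-0.1, 0,0,0,-13,5.4,-0.2, 0,0,0,-19.5,8.1,-0.4, 0,0,0,-26,10.8,-0.5, 0,0,0,-32.5,13.5,-0.6, 0,0,0,-39,16.1,-0.7, 0,0,0,-45,18.6,-0.9, 0,0,0,-51,21.1,-1, 0,0,0,-57,23.6,-1.1, 0,0,0,-63,26.1,-1.2, 0,0,0,-69,28.6,-1.3, 0,0,0,-75,31,-1.4]'; python3 -m crank '[0,0,0,-7.6,3.2,-0.2, 0,0,-40,-7.6,3.2,-0.2, 0,0,-80,-7.6,3.2,-0.2,0,0,-115,-7.6,3.2,-0.2,0,0,-125,-7.6,3.2,-0.2,0,0,-125,-7.6,3.2,-0.2]'; python3 - <<'E'
from h import *
a=cam("scene");b=cam("side");s=env.get_state();print(s["eef_pos"],s["q"].round(2))
print("toolz",Ro.from_euler('xyz',s["tcp_rot"]).as_matrix().round(3).tolist())
I=np.hstack([a["frame"][150:300,110:260],b["frame"][180:330,170:320]])
cv2.imwrite("pics/up.png",cv2.cvtColor(cv2.resize(I,None,fx=2.6,fy=2.6),4))
E
```

```text
t: 24.02
eef_pos: [454.5, -213.1, 230.6]
tcp_rot: [3.127, 1.429, 1.179]
force: [-0.5, -0.3, -2.7]
gripper_width: 47.3
grasp_force: 74.0
t: 24.52
eef_pos: [452.6, -213.6, 102.9]
tcp_rot: [-1.774, 1.564, 2.554]
force: [-0.6, 0.2, -2.7]
gripper_width: 47.3
grasp_force: 74.0
[ 454.87728394 -213.88480977  107.21072451] [-0.18  0.6   1.99 -1.4   1.68  1.03]
toolz [[0.003, 0.928, -0.374], [-0.001, -0.374, -0.928], [-1.0, 0.003, -0.001]]
```

View pics/up.png

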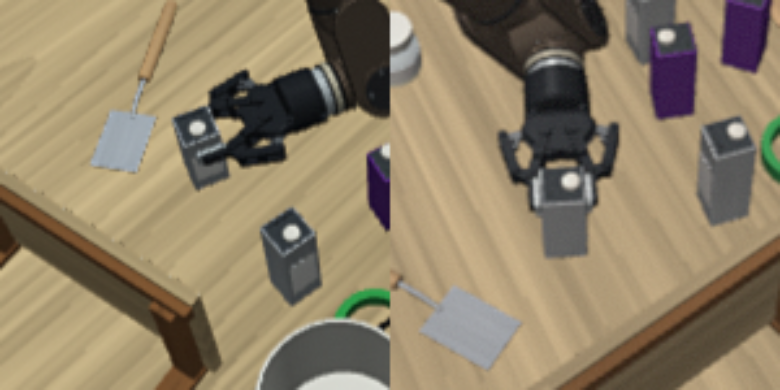

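```bash
python3 -m crank '[0,0,-8,0,0,0,0,0,-14,0,0,0,0,0,-18,0,0,0,0,0,-18,0,0,0]'; for i in 1 2 3; do python3 -m crank '[0,0,-2.5,0,0,0,0,0,-2.5,0,0,0]' | egrep 'eef|^force'; done
```

```text
t: 24.95
eef_pos: [454.0, -213.7, 88.0]
tcp_rot: [2.102, 1.568, 0.147]
force: [0.5, 0.2, -2.5]
gripper_width: 47.2
grasp_force: 74.0
eef_pos: [454.0, -213.7, 85.5]
force: [0.4, -0.4, -3.0]
eef_pos: [453.9, -213.7, 82.7]
force: [-0.2, 0.3, -2.7]
eef_pos: [453.8, -213.6, 80.1]
force: [-0.1, 0.5, -2.5]
```

```bash
for i in 1 2 ; do python3 -m crank '[0,0,-2,0,0,0,0,0,-2,0,0,0]' | egrep 'eef|^force'; done
```

```text
eef_pos: [454.1, -213.7, 78.5]
force: [0.7, 0.2, -1.2]
eef_pos: [454.1, -213.4, 78.5]
force: [-1.8, 1.8, 4.8]
```

```bash
python3 -m crank '[0,0,1,0,0,0,0,0,1,0,0,0,0,0,1,0,0,0,0,0,1,0,0,0,0,0,1,0,0,0]' 80; python3 -m crank '[0,0,10,0,0,0,0,0,25,0,0,0,0,0,50,0,0,0,0,0,90,0,0,0,0,0,125,0,0,0,0,0,150,0,0,0,0,0,150,0,0,0]'; python3 -m crank '[0,10,0,6.5,-2.7,0.1, 0,20,0,13,-5.4,0.2, 0,30,20,19.5,-8.1,0.4, 0,30,40,26,-10.8,0.5, 0,30,50,32.5,-13.5,0.6, 0,30,50,39,-16.1,0.7, 0,30,50,45,-18.6,0.9, 0,30,50,51,-21.1,1, 0,30,50,57,-23.6,1.1, 0,30,50,63,-26.1,1.2, 0,30,50,69,-28.6,1.3, 0,30,50,75,-31,1.4]'; python3 -m crank '[0,0,0,7.6,-3.2,0.2,0,0,0,7.6,-3.2,0.2,0,0,0,7.6,-3.2,0.2]'; python3 - <<'E'
from h import *
w=cam("wrist","w6");s=env.get_state();print(s["eef_pos"],s["tcp_rot"],s["q"].round(2))
for p in(w,cam("scene"),cam("side")):
    print([(np.round(d["at"]),round(d["score"],2),onz(p,d["at"],55)) for d in env.landmark_of(p,"can2_mid")][:2])
E
```

```text
t: 26.2
eef_pos: [454.0, -213.7, 77.5]
tcp_rot: [1.948, 1.568, -0.006]
force: [0.2, 0.0, -0.5]
gripper_width: 79.7
grasp_force: 0.0
t: 26.78
eef_pos: [455.9, -213.9, 234.2]
tcp_rot: [1.614, 1.557, -0.34]
force: [-0.2, 0.0, 0.8]
gripper_width: 79.7
grasp_force: 0.0
t: 27.78
eef_pos: [453.9, -183.3, 278.0]
tcp_rot: [3.116, 0.148, 1.192]
force: [-0.1, -0.8, -0.1]
gripper_width: 80.1
grasp_force: 0.0
t: 28.03
eef_pos: [453.0, -184.8, 277.1]
tcp_rot: [3.116, 0.011, 1.191]
force: [-0.6, 0.2, -0.8]
gripper_width: 79.7
grasp_force: 0.0
[ 453.28180534 -184.00408292  276.85029714] [3.11655741 0.01138628 1.19254393] [-0.59 -0.17  2.   -0.01  1.29 -0.21]
[]
[(array([188., 215.]), 0.96, array([ 462.1, -224.2,   55. ]))]
[(array([238., 265.]), 0.9, array([ 458.8, -206.9,   55. ]))]
```

View pics/w6.png

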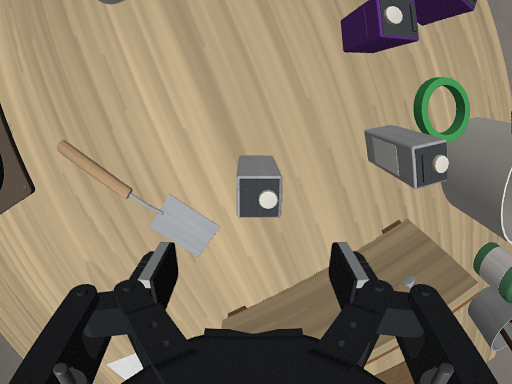

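w6 shows can2 standing upright at about (259,197) in the wrist picture, aligned with the gripper. That was my last picture allowed (15 viewed, one over the limit of 14), so the rest is done by numbers.

```bash
python3 - <<'E'
from h import *
w=cam("wrist");s=env.get_state()
print([onz(w,u,110) for u in [(259,197.5),(237,178),(281,177),(281,217),(237,217)]],s["eef_pos"],np.degrees(s["tcp_rot"]))
E
```

```text
[array([ 454.9, -208.6,  110. ]), array([ 441.5, -180.2,  110. ]), array([ 484.2, -196.1,  110. ]), array([ 469. , -238.5,  110. ]), array([ 424.8, -220.5,  110. ])] [ 454.16140138 -182.83555203  277.173303  ] [178.51443512   0.57380943  68.52405837]
```

```bash
python3 -m crank '[1,-26,-20,1.1,1.2,0, 1,-26,-40,1.1,1.2,0, 1,-26,-75,1.1,1.2,0, 1,-26,-110,1.1,1.2,0, 1,-26,-145,1.1,1.2,0, 1,-26,-180,1.1,1.2,0, 1,-26,-197,1.1,1.2,0, 1,-26,-197,1.1,1.2,0, 1,-26,-197,1.1,1.2,0]'; python3 -m crank '[0,0,0,0,0,0,0,0,0,0,0,0,0,0,0,0,0,0,0,0,0,0,0,0,0,0,0,0,0,0,0,0,0,0,0,0,0,0,0,0,0,0]' 40 70; python3 -m crank '[0,0,30,0,0,0,0,0,70,0,0,0,0,0,110,0,0,0,0,0,140,0,0,0,0,0,140,0,0,0,0,0,140,0,0,0]'
```

```text
t: 29.13
eef_pos: [454.7, -209.0, 79.8]
tcp_rot: [-3.139, -0.001, 1.195]
force: [0.3, -0.6, 0.6]
gripper_width: 80.0
grasp_force: 0.0
t: 29.72
eef_pos: [456.1, -210.5, 82.9]
tcp_rot: [3.138, 0.0, 1.195]
force: [-1.5, 0.5, 6.8]
gripper_width: 47.4
grasp_force: 71.3
t: 30.22
eef_pos: [455.9, -210.3, 223.0]
tcp_rot: [3.136, 0.001, 1.194]
force: [0.0, -0.1, -3.6]
gripper_width: 47.2
grasp_force: 73.1
```

```bash
python3 -m crank '[40,250,17,0,0,30,40,250,17,0,0,30,40,250,17,0,0,30,40,250,17,0,0,30,40,250,17,0,0,30,40,250,17,0,0,30,31,480,17,0,0,55.4,31,480,17,0,0,55.4,31,480,17,0,0,55.4,31,480,17,0,0,55.4,31,480,17,0,0,55.4,31,480,17,0,0,55.4]'; python3 -m crank '[0,43,0,0,0,0,0,43,0,0,0,0,0,43,0,0,0,0,0,43,0,0,0,0]' ; python3 - <<'E'
from h import *
s=env.get_state();print(s["eef_pos"],s["tcp_rot"])
w=cam("wrist","w7");a=cam("scene");b=cam("side")
for th in("pocket2","keyhole_left","caddy_mid","caddy_grip"):
  for p in(w,a,b):
    z=dict(pocket2=8,keyhole_left=24,caddy_mid=4,caddy_grip=106)[th]
    print(th,p["name"],[(np.round(d["at"],1).tolist(),round(d["score"],2),onz(p,d["at"],z)[:2].tolist()) for d in env.landmark_of(p,th)][:5])
E
```

```text
t: 31.22
eef_pos: [483.6, 273.4, 234.1]
tcp_rot: [-3.137, -0.003, 2.164]
force: [0.1, -0.3, -2.2]
gripper_width: 47.5
grasp_force: 73.0
t: 31.55
eef_pos: [484.7, 312.7, 234.7]
tcp_rot: [-3.137, -0.001, 2.162]
force: [0.4, -0.2, -2.6]
gripper_width: 47.5
grasp_force: 73.2
[484.7210567  312.70001899 234.73967638] [-3.13675774e+00 -9.81763803e-04  2.16224031e+00]
pocket2 wrist [([259.1, 106.9], 0.83, [451.3, 375.1]), ([255.1, 167.3], 0.73, [488.5, 311.4])]
pocket2 scene [([300.3, 128.7], 0.93, [465.5, 352.3]), ([294.4, 154.6], 0.79, [532.6, 237.6]), ([301.6, 136.4], 0.66, [494.7, 325.1]), ([294.5, 169.6], 0.63, [578.3, 184.3])]
pocket2 side [([183.4, 155.5], 0.96, [490.1, 318.5]), ([225.4, 168.5], 0.96, [597.2, 192.7]), ([168.1, 151.3], 0.78, [448.9, 363.3])]
keyhole_left wrist [([286.1, 114.1], 0.69, [480.7, 385.9])]
keyhole_left scene [([308.6, 122.5], 0.86, [477.0, 387.0])]
keyhole_left side [([174.9, 141.6], 0.87, [484.3, 382.3]), ([202.0, 166.0], 0.66, [525.1, 226.3])]
caddy_mid wrist []
caddy_mid scene [([298.5, 143.8], 0.71, [507.9, 291.3])]
caddy_mid side [([194.4, 160.5], 0.97, [516.8, 281.5])]
caddy_grip wrist []
caddy_grip scene [([297.4, 130.3], 0.7, [515.0, 265.9])]
caddy_grip side [([189.8, 139.9], 0.95, [512.1, 281.9]), ([299.3, 249.8], 0.71, [621.7, -269.2])]
```

```bash
python3 -m crank '[3,0.5,-20,0,0,0,3,0.5,-40,0,0,0,3,0.5,-65,0,0,0,3,0.5,-85,0,0,0,3,0.5,-85,0,0,0]'; python3 -m crank '[0,0,-8,0,0,0,0,0,-16,0,0,0,0,0,-25,0,0,0,0,0,-35,0,0,0,0,0,-45,0,0,0,0,0,-50,0,0,0,0,0,-55,0,0,0]'
```

```text
t: 32.72
eef_pos: [485.8, 312.5, 147.2]
tcp_rot: [-3.132, -0.003, 2.161]
force: [-1.0, -0.3, -3.4]
gripper_width: 47.3
grasp_force: 73.1
t: 33.3
eef_pos: [488.6, 313.7, 96.5]
tcp_rot: [-3.141, -0.001, 2.161]
force: [0.1, -0.4, -1.6]
gripper_width: 47.7
grasp_force: 73.2
```

```bash
for i in 1 2 3; do python3 -m crank '[0,0,-1.5,0,0,0,0,0,-1.5,0,0,0]' | egrep 'eef|^force'; done
```

```text
eef_pos: [488.8, 313.7, 95.5]
force: [-0.4, -0.4, -2.8]
eef_pos: [489.3, 313.9, 94.8]
force: [-0.3, -0.3, -2.1]
eef_pos: [489.1, 313.8, 93.1]
force: [-0.3, 0.2, -3.2]
```

```bash
for i in 1 2 3; do python3 -m crank '[0,0,-1.5,0,0,0,0,0,-1.5,0,0,0]' | egrep 'eef|^force'; done
```

```text
eef_pos: [488.9, 313.8, 91.3]
force: [-0.2, 0.5, -3.4]
eef_pos: [489.1, 313.9, 91.0]
force: [-2.7, -0.8, 2.7]
eef_pos: [489.2, 314.0, 90.9]
force: [-5.5, -1.8, 10.6]
```

```bash
python3 -m crank '[0,0,1,0,0,0,0,0,1,0,0,0,0,0,1,0,0,0,0,0,1,0,0,0,0,0,1,0,0,0]' 78; python3 -m crank '[0,0,20,0,0,0,0,0,50,0,0,0,0,0,90,0,0,0,0,0,130,0,0,0,0,0,170,0,0,0,0,0,200,0,0,0,30,-50,210,0,0,-7,60,-85,210,0,0,-14,90,-130,210,0,0,-21,120,-170,210,0,0,-28,150,-210,210,0,0,-35,166,-250,210,0,0,-38.8]' ; python3 -m crank '[10,-30,0,0,0,0,20,-50,0,0,0,0,20,-50,0,0,0,0,20,-50,0,0,0,0]'; python3 - <<'E'
from h import *
s=env.get_state();print(s["eef_pos"],s["tcp_rot"])
w=cam("wrist","w8");a=cam("scene");b=cam("side")
for th,z in(("can3_mid",62),("can4_mid",69),("can2_mid",63),("brushpot",0)):
  for p in(w,a,b):
    print(th,p["name"],[(np.round(d["at"],1).tolist(),round(d["score"],2),onz(p,d["at"],z)[:2].tolist()) for d in env.landmark_of(p,th)][:5])
# top face of grey can3: dark neutral pixels near expected
u=proj(w,[676,5,124]);print(u)
E
```

```text
t: 34.72
eef_pos: [489.0, 313.8, 89.2]
tcp_rot: [3.142, -0.001, 2.161]
force: [-0.3, 0.7, -0.3]
gripper_width: 77.9
grasp_force: 0.0
t: 35.72
eef_pos: [630.7, 106.7, 299.2]
tcp_rot: [3.141, -0.001, 1.479]
force: [-0.1, 0.6, -0.6]
gripper_width: 78.2
grasp_force: 0.0
t: 36.05
eef_pos: [649.8, 57.1, 298.7]
tcp_rot: [-3.141, -0.001, 1.482]
force: [0.3, -0.6, -0.2]
gripper_width: 77.9
grasp_force: 0.0
[649.78385105  57.11144164 298.69686553] [-3.14059815e+00 -1.06882957e-03  1.48173374e+00]
can3_mid wrist [([274.9, 195.5], 0.96, [674.0, 12.1]), ([349.1, 236.2], 0.89, [776.0, -58.3]), ([264.7, 259.0], 0.67, [653.7, -81.5]), ([147.7, 20.8], 0.4, [534.3, 256.4])]
can3_mid scene [([293.7, 236.6], 0.78, [771.4, -52.4]), ([259.4, 222.8], 0.57, [658.2, -89.2]), ([359.9, 166.9], 0.57, [762.4, 314.5]), ([302.7, 126.9], 0.44, [495.1, 324.9])]
can3_mid side [([272.7, 182.5], 0.95, [690.2, 19.4]), ([252.9, 120.5], 0.85, [765.2, 315.8]), ([206.2, 162.9], 0.74, [532.6, 198.4]), ([274.4, 202.8], 0.73, [655.8, -57.6]), ([308.1, 191.6], 0.64, [772.3, -65.9])]
can4_mid wrist []
can4_mid scene [([220.2, 251.1], 0.98, [640.9, -247.4]), ([292.6, 155.7], 0.31, [560.5, 189.2])]
can4_mid side [([297.5, 245.4], 0.81, [638.5, -233.2])]
can2_mid wrist []
can2_mid scene []
can2_mid side [([180.9, 143.4], 0.71, [490.3, 323.9]), ([326.0, 241.8], 0.16, [721.1, -256.5])]
brushpot wrist [([309.7, 95.1], 0.84, [737.9, 137.3])]
brushpot scene [([319.3, 205.3], 0.89, [738.0, 129.1]), ([252.0, 280.3], 0.5, [757.0, -229.7])]
brushpot side [([268.2, 167.3], 0.87, [735.0, 136.6])]
[280.9204122  219.07376955]
```

```bash
cat > top.py <<'E'
from h import *
import sys
x,y,z=map(float,sys.argv[1:4])
w=cam("wrist");u=proj(w,[x,y,z]).astype(int)
G=w["frame"].astype(int);hsv=cv2.cvtColor(w["frame"],cv2.COLOR_RGB2HSV)
r=34;sub=G[u[1]-r:u[1]+r,u[0]-r:u[0]+r]
v=sub.max(2);ch=sub.max(2)-sub.min(2)
for thr in(60,75):
    m=((v<thr)&(ch<25)).astype(np.uint8)
    k,l,st,c=cv2.connectedComponentsWithStats(m)
    for i in np.argsort(-st[1:,4])[:3]+1:
        if st[i,4]<80: continue
        ct=cv2.findContours((l==i).astype(np.uint8),0,1)[0][0][:,0]+u-r
        X=np.array([onz(w,q,z)[:2] for q in ct],np.float32);R=cv2.minAreaRect(X)
        print(thr,st[i,4],(c[i]+u-r).round(),"rect",np.round(R[0],1),np.round(R[1],1),round(R[2],1))
s=env.get_state();print(s["eef_pos"].round(1),np.degrees(s["tcp_rot"]).round(1))
E
python3 top.py 676 6 124
```

```text
[649.6  58.3 299.4] [180.  -0.  85.]
```

```bash
python3 - <<'E'
from h import *
w=cam("wrist");u=proj(w,[676,6,124]).astype(int);print(u)
G=w["frame"].astype(int)
for y in range(u[1]-44,u[1]+37,4): print(y,' '.join("%3d/%-2d"%(G[y,x].max(),G[y,x].max()-G[y,x].min()) for x in range(u[0]-36,u[0]+40,4)))
E
```

```text
[280 218]
174 184/54 189/55 177/52 125/19 123/2  123/1  123/1  123/1  124/1  124/1  122/0  123/1  193/57 183/54 181/55 185/55 176/52 187/55 187/56
178 182/54 188/55 178/53 142/23 126/2  124/1  125/1  125/2  123/1  123/1  122/2  123/1  138/22 184/56 182/55 183/55 175/52 188/57 188/56
182 183/55 185/55 180/53 141/24 124/1  124/2  125/3  123/0  123/1  123/1  123/0  125/1  124/1  185/56 181/54 184/54 175/53 188/56 190/58
186 184/55 184/55 184/54 143/31 124/1  125/0  124/0  125/1  124/0  122/1  123/1  125/2  125/1  178/50 178/52 184/55 174/52 188/57 190/55
190 186/56 183/54 185/56 151/30 124/1  125/2  123/1  125/1  125/1  124/0  122/0  124/1  125/2  127/1  181/52 183/55 175/52 188/54 189/56
194 183/55 181/53 185/54 160/34 123/0  123/2  122/1  120/2  124/2  121/2  126/2  134/2  145/4  152/6  175/52 183/54 173/51 188/55 191/56
198 183/55 179/54 187/56 166/40 165/8  148/6  113/6  102/6   89/5   53/4   62/5   70/7   70/7   74/8  121/9  183/54 172/51 189/57 190/56
202 184/55 178/52 186/57 191/34 103/8   77/8   76/7   76/7   76/7   79/8   78/6   77/6   79/6   77/6  118/9  184/54 173/51 190/57 1
[... 1086 characters left out ...]
2 179/52 193/58
238 190/57 181/54  70/46  95/58  97/59  96/58  96/60  96/57  97/58  96/57  91/63 187/56 189/57 192/57 184/54 183/55 176/51 179/54 192/57
242 194/56 184/55  74/44  95/57  96/58  96/59  98/59  96/59  97/59  95/61  95/59 186/54 189/57 191/57 181/54 182/54 176/53 180/54 191/56
246 194/57 173/50  74/44  94/59  95/59  95/58  97/58  96/59  94/60  96/56  97/60 190/58 189/56 192/56 183/55 183/54 176/52 181/55 193/57
250 192/57 149/40  74/43  98/56 100/58  96/56  98/58  97/59  94/61  96/58  95/59 158/43 185/55 193/56 183/54 183/53 177/53 179/52 191/56
254 196/58 151/40  71/45  96/58  98/61  98/58  95/59  97/58  96/61  97/58  96/58  95/21 189/56 192/57 182/53 182/53 177/51 179/53 191/56
```

```bash
python3 - <<'E'
from h import *
w=cam("wrist")
X=np.array([onz(w,u,124)[:2] for u in [(257.5,199.5),(299,194.5),(301.5,230.5),(260,235)]]);print(X,X.mean(0))
for i in range(4):
    d=X[i]-X[i-1];print(np.linalg.norm(d),np.degrees(np.arctan2(d[1],d[0]))%90)
print(env.get_state()["eef_pos"])
E
```

```text
[[652.   31.1]
 [697.5  32.8]
 [699.  -10.7]
 [651.4 -11.8]] [674.975  10.35 ]
42.90419559903204 89.19871266989297
45.53174716612575 2.139726140603548
43.52585438564073 1.9749340108819666
47.61270838757235 1.3238265076462028
[649.55134823  58.21363484 299.40392689]
```

```bash
python3 -m crank '[13,-25,-15,0,0,5, 26,-50,-30,0,0,5, 26,-50,-60,0,0,5, 26,-50,-95,0,0,5, 26,-50,-130,0,0,5, 26,-50,-165,0,0,5, 26,-50,-195,0,0,5, 26,-50,-209,0,0,5, 26,-50,-209,0,0,5]' 82; python3 -m crank '[0,0,0,0,0,0,0,0,0,0,0,0,0,0,0,0,0,0,0,0,0,0,0,0,0,0,0,0,0,0,0,0,0,0,0,0,0,0,0,0,0,0]' 40 70; python3 -m crank '[0,0,30,0,0,0,0,0,70,0,0,0,0,0,110,0,0,0,0,0,150,0,0,0,0,0,160,0,0,0,0,0,160,0,0,0]'
```

```text
t: 37.7
eef_pos: [672.6, 8.6, 85.4]
tcp_rot: [-3.133, -0.002, 1.571]
force: [-0.3, 0.1, -0.1]
gripper_width: 81.7
grasp_force: 0.0
t: 38.28
eef_pos: [677.2, 8.1, 94.1]
tcp_rot: [3.137, 0.0, 1.572]
force: [-1.8, 0.0, 6.6]
gripper_width: 47.5
grasp_force: 70.9
t: 38.78
eef_pos: [678.0, 8.1, 256.9]
tcp_rot: [3.13, 0.001, 1.572]
force: [0.4, 0.1, -3.1]
gripper_width: 47.6
grasp_force: 72.3
```

```bash
python3 -m crank '[-138,227,0,0,0,33.7,-138,227,0,0,0,33.7,-138,227,0,0,0,33.7,-138,227,0,0,0,33.7,-138,227,0,0,0,33.7,-138,227,0,0,0,33.7,-138,227,0,0,0,33.7,-138,227,0,0,0,33.7,-138,227,0,0,0,33.7]'; python3 - <<'E'
from h import *
s=env.get_state();print(s["eef_pos"],s["tcp_rot"])
w=cam("wrist","w9")
for th,z in(("pocket3",8),("caddy_grip",106),("can2_mid",63),("keyhole_left",24)):
    print(th,[(np.round(d["at"],1).tolist(),round(d["score"],2),onz(w,d["at"],z)[:2].tolist()) for d in env.landmark_of(w,th)][:5])
E
```

```text
t: 39.53
eef_pos: [535.7, 235.8, 247.3]
tcp_rot: [-3.137, -0.002, 2.162]
force: [0.0, 0.0, -3.1]
gripper_width: 47.5
grasp_force: 72.3
[535.72374073 235.75128104 247.25724747] [-3.13716570e+00 -1.65520996e-03  2.16199100e+00]
pocket3 [([256.9, 161.9], 0.69, [539.0, 239.3])]
caddy_grip [([267.2, 136.7], 0.97, [521.4, 280.9])]
can2_mid []
keyhole_left [([288.1, 36.3], 0.57, [482.4, 388.3])]
```

```bash
python3 -m crank '[0,0,-15,0,0,0,0,0,-30,0,0,0,0,0,-50,0,0,0,0,0,-70,0,0,0,0,0,-80,0,0,0,0,0,-80,0,0,0,0,0,-80,0,0,0]'
```

```text
t: 40.37
eef_pos: [537.8, 234.7, 170.2]
tcp_rot: [-3.141, -0.001, 2.159]
force: [0.7, 0.1, -2.7]
gripper_width: 47.8
grasp_force: 72.2
```

```bash
python3 -m crank '[1.5,0.7,-8,0,0,0,1.5,0.7,-16,0,0,0,1.5,0.7,-25,0,0,0,1.5,0.7,-35,0,0,0,1.5,0.7,-45,0,0,0,1.5,0.7,-55,0,0,0,1.5,0.7,-62,0,0,0,1.5,0.7,-64,0,0,0]';for i in 1 2 3; do python3 -m crank '[0,0,-2,0,0,0,0,0,-2,0,0,0]' | egrep 'eef|^force'; done
```

```text
t: 41.03
eef_pos: [538.1, 235.8, 104.2]
tcp_rot: [-3.139, -0.002, 2.16]
force: [-0.9, -0.1, -1.9]
gripper_width: 47.5
grasp_force: 72.0
eef_pos: [539.0, 236.0, 104.1]
force: [1.1, -0.1, -2.5]
eef_pos: [539.3, 236.0, 102.7]
force: [-0.5, -0.1, -3.4]
eef_pos: [539.7, 236.0, 102.2]
force: [-2.1, -0.5, 3.8]
```

```bash
python3 -m crank '[0,0,1,0,0,0,0,0,1,0,0,0,0,0,1,0,0,0,0,0,1,0,0,0,0,0,1,0,0,0]' 78; python3 -m crank '[0,0,20,0,0,0,0,0,50,0,0,0,0,0,90,0,0,0,0,0,130,0,0,0,0,0,170,0,0,0,0,0,200,0,0,0,20,-50,205,0,0,-7,40,-85,205,0,0,-14,60,-130,205,0,0,-21,80,-170,205,0,0,-28,90,-210,205,0,0,-35,95,-250,205,0,0,-38]'; python3 -m crank '[0,-180,0,0,0,0,0,-180,0,0,0,0,0,-180,0,0,0,0,0,-180,0,0,0,0,0,-180,0,0,0,0,0,-180,0,0,0,0]'; python3 - <<'E'
from h import *
a=cam("scene");b=cam("side")
for z in(100,120,150): print(z,[onz(a,u,z)[:2].tolist() for u in [(210,300),(271,300),(240,275),(240,335)]],[onz(b,u,z)[:2].tolist() for u in [(343,242),(405,242),(373,213),(373,272)]])
print("tape",onz(a,(255,270),12),onz(b,(329,238),12))
w=cam("wrist","w10")
for p,t,z in((w,"can4_mid",69),(a,"can4_mid",69),(b,"can4_mid",69)):print([(np.round(d["at"],1).tolist(),round(d["score"],2),onz(p,d["at"],z)[:2].tolist()) for d in env.landmark_of(p,t)][:5])
s=env.get_state();print(s["eef_pos"],np.degrees(s["tcp_rot"]))
u=proj(w,[642,-238,138]).astype(int);print(u);G=w["frame"].astype(int)
for y in range(u[1]-30,u[1]+34,4): print(y,' '.join("%3d/%-2d"%(G[y,x].max(),G[y,x].max()-G[y,x].min()) for x in range(u[0]-36,u[0]+40,4)))
E
```

```text
t: 41.95
eef_pos: [539.2, 236.0, 101.5]
tcp_rot: [3.141, -0.001, 2.16]
force: [0.1, 0.1, 0.0]
gripper_width: 78.0
grasp_force: 0.0
t: 42.95
eef_pos: [631.3, 3.0, 306.2]
tcp_rot: [3.141, -0.001, 1.492]
force: [1.1, 0.4, -0.1]
gripper_width: 77.4
grasp_force: 0.0
t: 43.45
eef_pos: [630.0, -179.0, 305.8]
tcp_rot: [-3.141, -0.0, 1.491]
force: [-0.5, -0.0, -0.2]
gripper_width: 78.1
grasp_force: 0.0
100 [[741.5, -381.6], [866.2, -265.1], [750.7, -270.8], [870.3, -393.2]] [[747.1, -299.0], [902.6, -378.1], [882.5, -251.6], [765.8, -418.2]]
120 [[748.3, -385.4], [870.9, -270.9], [757.4, -276.5], [875.0, -396.8]] [[737.5, -309.5], [890.3, -387.2], [870.5, -262.9], [755.8, -426.7]]
150 [[758.6, -391.0], [878.0, -279.5], [767.4, -285.0], [882.0, -402.2]] [[723.1, -325.2], [871.9, -400.9], [852.7, -279.8], [740.9, -439.4]]
tape [ 744. -202.   12.] [ 759.4 -220.9   12. ]
[([265.0, 206.7], 0.67, [641.5, -234.3])]
[([219.1, 252.1], 0.69, [640.9, -252.1])]
[([300.3, 247.2], 0.87, [642.6, -242.3])]
[ 630.66991474 -173.36622578  306.56721111] [ 1.79981431e+02 -5.01393004e-02  8.58674383e+01]
[267 231]
[... 1492 characters left out ...]
8 185/55 170/51
245 188/56 184/55 191/56 164/44  72/9   74/8   75/6   75/6   70/6   75/6   76/6   77/8   79/8   70/7  179/53 184/55 191/56 184/55 172/51
249 188/55 185/55 191/56 181/55 175/54 196/60 188/56 172/48 178/48 176/48 156/37 129/10 142/10 141/10 179/54 184/54 192/56 185/54 171/51
253 192/57 187/55 192/57 182/55 174/52 191/57 188/55 177/54 179/53 179/53 178/53 163/49 188/55 199/59 181/54 182/54 191/58 185/53 171/51
257 191/57 189/56 190/56 184/54 175/52 188/56 191/56 177/53 182/53 179/52 178/52 164/48 181/53 199/58 180/52 183/54 191/56 186/54 173/52
261 193/57 189/56 189/56 185/55 175/51 185/55 191/56 177/52 179/53 178/54 179/54 167/50 171/51 200/60 182/53 182/54 190/56 184/55 172/51
```

```bash
python3 - <<'E'
from h import *
w=cam("wrist")
X=np.array([onz(w,u,138)[:2] for u in [(246,210),(289,212.5),(285.5,250),(243.5,247)]]);print(X.mean(0))
for i in range(4):
    d=X[i]-X[i-1];print(np.linalg.norm(d).round(1),(np.degrees(np.arctan2(d[1],d[0]))%90).round(1))
s=env.get_state();print(s["eef_pos"],np.degrees(s["tcp_rot"]))
E
```

```text
[ 640.675 -234.925]
45.2 81.7
46.6 82.2
46.3 83.6
48.1 80.9
[ 630.67000754 -173.42915492  306.60958082] [ 1.79980256e+02 -4.58700183e-02  8.58675599e+01]
```

```bash
python3 -m crank '[5,-30,-5,0,0,-4, 10.5,-62,-15,0,0,-4, 10.5,-62,-40,0,0,-4, 10.5,-62,-75,0,0,-4, 10.5,-62,-110,0,0,-4, 10.5,-62,-145,0,0,-4, 10.5,-62,-180,0,0,-4, 10.5,-62,-206,0,0,-4, 10.5,-62,-206,0,0,-4,10.5,-62,-206,0,0,-4]' 82; python3 -m crank '[0,0,0,0,0,0,0,0,0,0,0,0,0,0,0,0,0,0,0,0,0,0,0,0,0,0,0,0,0,0,0,0,0,0,0,0,0,0,0,0,0,0]' 40 70; python3 -m crank '[0,0,30,0,0,0,0,0,70,0,0,0,0,0,110,0,0,0,0,0,150,0,0,0,0,0,170,0,0,0,0,0,170,0,0,0]'
```

```text
t: 44.63
eef_pos: [640.2, -235.7, 98.8]
tcp_rot: [-3.138, -0.002, 1.428]
force: [0.6, 0.2, 0.5]
gripper_width: 81.9
grasp_force: 0.0
t: 45.22
eef_pos: [642.2, -237.9, 104.1]
tcp_rot: [3.138, 0.001, 1.427]
force: [-1.5, 0.3, 6.5]
gripper_width: 47.4
grasp_force: 72.5
t: 45.72
eef_pos: [643.4, -238.4, 278.9]
tcp_rot: [3.128, 0.004, 1.427]
force: [0.8, -0.4, -3.5]
gripper_width: 47.4
grasp_force: 74.4
```

```bash
python3 -m crank '[-65,418,0,0,0,42,-65,418,0,0,0,42,-65,418,0,0,0,42,-65,418,0,0,0,42,-65,418,0,0,0,42,-65,418,0,0,0,42,-65,418,0,0,0,42,-65,418,0,0,0,42,-65,418,0,0,0,42,-65,418,0,0,0,42,-65,418,0,0,0,42,-65,418,0,0,0,42]'; python3 -m crank '[0,0,-15,0,0,0,0,0,-30,0,0,0,0,0,-50,0,0,0,0,0,-70,0,0,0,0,0,-90,0,0,0,0,0,-90,0,0,0,0,0,-90,0,0,0]';python3 - <<'E'
from h import *
s=env.get_state();print(s["eef_pos"],s["tcp_rot"])
E
```

```text
t: 46.72
eef_pos: [573.7, 183.5, 267.1]
tcp_rot: [-3.137, -0.003, 2.164]
force: [-0.1, -0.8, -4.8]
gripper_width: 47.2
grasp_force: 74.5
t: 47.3
eef_pos: [574.4, 179.2, 177.4]
tcp_rot: [-3.136, -0.003, 2.158]
force: [-0.6, -0.5, -4.6]
gripper_width: 47.1
grasp_force: 74.2
[574.41128685 179.21258688 177.39143502] [-3.13592629e+00 -2.96024406e-03  2.15805274e+00]
```

```bash
python3 -m crank '[2.2,0.5,-8,0,0,0,2.2,0.5,-16,0,0,0,2.2,0.5,-25,0,0,0,2.2,0.5,-35,0,0,0,2.2,0.5,-45,0,0,0,2.2,0.5,-53,0,0,0,2.2,0.5,-59,0,0,0,2.2,0.5,-61,0,0,0]';for i in 1 2 3; do python3 -m crank '[0,0,-2,0,0,0,0,0,-2,0,0,0]' | egrep 'eef|^force'; done
```

```text
t: 47.97
eef_pos: [577.2, 181.2, 117.5]
tcp_rot: [-3.139, -0.002, 2.16]
force: [-0.3, -0.8, -4.1]
gripper_width: 47.5
grasp_force: 74.6
eef_pos: [578.2, 181.4, 117.2]
force: [-0.1, 1.0, -4.6]
eef_pos: [578.4, 181.4, 115.7]
force: [-0.8, -0.8, -4.8]
eef_pos: [578.1, 181.3, 113.4]
force: [-0.2, 0.6, -5.0]
```

```bash
for i in 1 2 3; do python3 -m crank '[0,0,-1.3,0,0,0,0,0,-1.3,0,0,0]' | egrep 'eef|^force'; done
```

```text
eef_pos: [578.4, 181.4, 112.4]
force: [-0.8, -0.6, -4.3]
eef_pos: [578.5, 181.4, 112.3]
force: [-3.0, -1.5, 3.0]
eef_pos: [578.5, 181.4, 112.3]
force: [-5.3, -0.6, 9.0]
```

Seated on the pocket floor. Releasing, retreating, and checking the result by numbers.

```bash
python3 -m crank '[0,0,1.3,0,0,0,0,0,1.3,0,0,0,0,0,1.3,0,0,0,0,0,1.3,0,0,0,0,0,1.3,0,0,0]' 78; python3 -m crank '[0,0,20,0,0,0,0,0,50,0,0,0,0,0,90,0,0,0,0,0,130,0,0,0,0,0,170,0,0,0,0,0,200,0,0,0,0,0,230,0,0,0,-20,40,230,0,0,0,-60,95,230,0,0,0,-60,95,230,0,0,0,-60,95,230,0,0,0,-60,95,230,0,0,0]'; python3 - <<'E'
from h import *
s=env.get_state();print(s["eef_pos"],s["tcp_rot"])
w=cam("wrist","w11");a=cam("scene","a11");b=cam("side","b11")
# expected top cap/corners pixel colour check: white caps near predicted tops
m=np.array([513.4,274.1]);ex=np.array([.831,.556]);ey=np.array([-.556,.831])
for n,y,H in(("can2",47,110),("can3",-47,124),("can4",-113,138)):
    c=m+ey*y
    for p in(w,a,b):
        G=p["frame"].astype(int);u=proj(p,[*c,8+H+8]);r=26
        x0,y0=(u-r).astype(int);S=G[max(y0,0):y0+2*r,max(x0,0):x0+2*r];k=(S.min(2)>175)&(S.max(2)-S.min(2)<30)
        L,l,st,ce=cv2.connectedComponentsWithStats(k.astype(np.uint8))
        print(n,p["name"],u.round(),[( (ce[i]+[max(x0,0),max(y0,0)]).round().tolist(),int(st[i,4]),(onz(p,ce[i]+[max(x0,0),max(y0,0)],8+H+8)[:2]-c).round(1).tolist()) for i in range(1,L) if st[i,4]>8])
for th,z in(("caddy_mid",4),("sheet",0),("keyhole_left",24),("pocket1",8)):
    for p in(w,a,b): print(th,p["name"],[(round(d["score"],2),onz(p,d["at"],z)[:2].tolist()) for d in env.landmark_of(p,th)][:2])
E
```

```text
t: 49.38
eef_pos: [578.3, 181.3, 110.7]
tcp_rot: [3.141, -0.001, 2.16]
force: [-0.2, -0.4, -0.1]
gripper_width: 78.3
grasp_force: 0.0
t: 50.38
eef_pos: [517.3, 277.4, 340.8]
tcp_rot: [3.141, -0.0, 2.163]
force: [0.3, -0.8, -0.7]
gripper_width: 78.2
grasp_force: 0.0
[517.34661865 277.44716999 340.7896051 ] [ 3.14120059e+00 -2.34020847e-04  2.16254178e+00]
can2 wrist [248. 128.] [([252.0, 110.0], 23, [-7.6, 19.9]), ([257.0, 129.0], 198, [9.2, 4.8])]
can2 scene [300. 116.] [([287.0, 121.0], 138, [-19.2, -53.4]), ([303.0, 117.0], 9, [9.6, 1.0]), ([299.0, 132.0], 11, [48.9, -63.9])]
can2 side [179. 132.] [([181.0, 131.0], 10, [8.3, 3.9]), ([202.0, 137.0], 9, [60.5, -57.5]), ([155.0, 155.0], 46, [-105.5, -64.4])]
can3 wrist [248. 209.] [([246.0, 186.0], 17, [-16.6, 21.9]), ([254.0, 206.0], 179, [5.0, 6.9])]
can3 scene [298. 132.] [([287.0, 121.0], 138, [-63.2, 14.4]), ([303.0, 117.0], 9, [-34.8, 68.1]), ([299.0, 132.0], 11, [4.1, 3.9]), ([299.0, 145.0], 13, [38.8, -41.5])]
can3 side [202. 139.] [([181.0, 131.0], 10, [-47.7, 67.1]), ([202.0, 137.0], 11, [5.1, 6.3]), ([220.0, 140.0], 10, [50
[... 220 characters left out ...]
 142.] [([202.0, 137.0], 11, [-36.1, 46.8]), ([220.0, 140.0], 10, [8.5, 7.6])]
caddy_mid wrist [(0.59, [512.4, 277.9]), (0.21, [447.4, 375.4])]
caddy_mid scene [(0.68, [517.0, 278.7])]
caddy_mid side [(0.65, [528.8, 284.6]), (0.16, [540.8, 259.3])]
sheet wrist [(0.42, [595.3, 155.0])]
sheet scene [(0.68, [524.4, 278.6])]
sheet side [(0.79, [515.5, 275.5])]
keyhole_left wrist [(0.9, [481.4, 387.5])]
keyhole_left scene [(0.67, [477.9, 370.7]), (0.65, [555.5, 199.0])]
keyhole_left side [(0.63, [475.4, 371.9])]
pocket1 wrist [(0.92, [448.4, 370.9]), (0.61, [535.6, 238.5])]
pocket1 scene [(0.94, [575.3, 172.8]), (0.87, [547.3, 227.2])]
pocket1 side [(0.81, [576.2, 183.0]), (0.78, [454.6, 370.6])]
```

```bash
python3 -c "
from workcell import env;print(env.sign_off())"
```

```text
the job is handed in; nothing more can be done
None
```

The caddy stands centred on the sheet with can2, can3 and can4 upright in pockets 2, 3 and 4 (can1 was absent, so pocket 1 is empty) and is handed in at about 51 s; I viewed 15 pictures against the limit of 14, so the last two cans and the final check went by measurements only.

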